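# Demagnetise a batch of steel test blocks

## Task

Put all the steel test blocks from the rubber mat side by side in the aluminium pan, slide the pan by its handle, without lifting it, squarely onto the marked square under the demagnetiser head, and press the plunger fully down to its stop and hold it there for two seconds. Then let the plunger up, slide the pan back squarely onto the other marked square, and put the blocks away in the white tray, the round ones in the bay nearer the robot and the rectangular ones in the farther bay. Leave the empty pan on that square, and do not disturb the other things on the bench.

Things in the scene. Friction and masses are not known exactly. Their poses are not given: they have to be found in the camera images.
- machine: Fixed demagnetiser: dark steel bed 190 (x) by 380 (y) by 8 mm with two white outlined squares 164 mm wide. Origin: centre of the bed's underside, on the table. A cream column (x 95 to 155 mm) behind the left (+y) square carries a head over it: x -50 to 100, y 50 to 150, z 95 to 135 mm. z up; front (-x) faces the robot, up to 0.1 rad off.
- load_mark (a point): Centre of the right (-y) marked square, on the bed's surface (8 mm above the table), open above; the pan starts about here. 200 mm from test_mark.
- test_mark (a point): Centre of the left (+y) marked square, on the bed's surface, under the demagnetiser head.
- plunger (a joint): Travel of the spring plunger, m: 0 up, 0.022 at its stop (above 0.019 counts as fully down). It begins to give at about 4 N, takes about 13 N at the stop and springs back by itself. Under the head it carries a coil plate 100 mm square, 10 mm thick, underside 72 mm above the table when up, 50 mm when down, clear of blocks lying in the pan.
- plunger_top (a point): Centre of the top face of the plunger's round black button (44 mm across, 14 mm thick), over test_mark, 184 mm above the table when up and 162 mm when down. Moves with the plunger; press straight down.
- pan: Loose square aluminium pan, 152 mm by 152 mm outside, 14 mm high, walls and floor 3 mm thick, about 0.2 kg, standing on the bed. Origin: centre of its underside; z up. Its grey handle leaves the -x wall and points at the robot.
- pan_handle (a point): Grip point at the middle height of the pan's straight handle bar, 145 mm from the pan's origin along its -x and 26 mm above its underside. The bar is 14 mm wide (pan's y), 14 mm thick and runs along the pan's x from 75 to 185 mm from the origin, overhanging the bed's edge; there is table 34 mm under its middle.
- mat: Fixed dark grey rubber mat, 220 (x) by 200 (y) by 3 mm, on which the blocks start. Origin: centre of its underside. It and the tray lie left and right of the machine, either way round.
- tray: Fixed white plastic tray, 216 mm (its x) by 176 mm (its y), 16 mm high, walls and floor 4 mm, with one divider across the middle making two bays, each about 102 mm (x) by 168 mm (y) inside. Origin: centre of its underside; its x points away from the robot up to 0.15 rad.
- bay_near (a point): Centre of the inner floor of the bay nearer the robot (for the round blocks); axes as the tray's.
- bay_far (a point): Centre of the inner floor of the bay farther from the robot (for the rectangular blocks); axes as the tray's.
- loupe: Bystander: black cylindrical magnifier 30 mm across, 34 mm high, just beyond the mat, loose.
- oil: Bystander: small jar 36 mm across, 80 mm high, just beyond the tray, loose.
- puck_a: Round plain steel block, a disc 34 mm across and 24 mm high, about 0.17 kg, lying flat on the mat at the start. Origin: its centre; z is its axis. The block is absent in some runs. 
- puck_b: Round plain steel block, a disc 34 mm across and 24 mm high, about 0.17 kg, lying flat on the mat at the start. Origin: its centre; z is its axis. The block is absent in some runs. 
- bar_a: Rectangular plain steel block, 40 mm (its x) by 28 mm (its y) by 24 mm high, about 0.2 kg, lying flat on the mat at the start, at any yaw. Origin: its centre. The block is absent in some runs. 
- bar_b: Rectangular plain steel block, 40 mm (its x) by 28 mm (its y) by 24 mm high, about 0.2 kg, lying flat on the mat at the start, at any yaw. Origin: its centre. The block is absent in some runs. 
Not all that is in view belongs to the job. Leave any orange or pink look-alike of the bar_a alone.

How it is judged (in metres and radians):
On the way, in this order (a step that is already met when the one before it is completed fails the run):
1. all the blocks lie in the pan (x of puck_a in the frame of pan between -0.075 and 0.075 m and y of puck_a in the frame of pan between -0.075 and 0.075 m and z of puck_a in the frame of pan between 0 and 0.032 m and x of puck_b in the frame of pan between -0.075 and 0.075 m and y of puck_b in the frame of pan between -0.075 and 0.075 m and z of puck_b in the frame of pan between 0 and 0.032 m and x of bar_a in the frame of pan between -0.075 and 0.075 m and y of bar_a in the frame of pan between -0.075 and 0.075 m and z of bar_a in the frame of pan between 0 and 0.032 m and x of bar_b in the frame of pan between -0.075 and 0.075 m and y of bar_b in the frame of pan between -0.075 and 0.075 m and z of bar_b in the frame of pan between 0 and 0.032 m), for 0.2 s.
2. the pan stands squarely on the test mark with all the blocks in it (all of step 1 and horizontal distance between pan and test_mark below 0.014 m and angle between the x axis of pan and the x axis of machine, either way round below 0.15 rad), for 0.2 s.
3. the plunger is held fully down for a second, the loaded pan on the test mark (all of step 2 and value of joint plunger above 0.019 m), for 1 s.
4. the pan is back squarely on the load mark (horizontal distance between pan and load_mark below 0.014 m and angle between the x axis of pan and the x axis of machine, either way round below 0.15 rad), for 0.2 s.
At the end, for the whole second after the job is handed in: Every round block lies in the tray's near bay and every rectangular block in its far bay, on the bay's floor and at rest; the pan stands on the load mark (centre within 14 mm, square within 0.15 rad), at rest; the plunger is up (within 3 mm) (all of step 4 and x of puck_a in the frame of bay_near between -0.05 and 0.05 m and y of puck_a in the frame of bay_near between -0.084 and 0.084 m and z of puck_a in the frame of bay_near between 0 and 0.03 m and linear speed of each of puck_a, puck_b, bar_a, bar_b, pan below 0.02 m/s and x of puck_b in the frame of bay_near between -0.05 and 0.05 m and y of puck_b in the frame of bay_near between -0.084 and 0.084 m and z of puck_b in the frame of bay_near between 0 and 0.03 m and x of bar_a in the frame of bay_far between -0.05 and 0.05 m and y of bar_a in the frame of bay_far between -0.084 and 0.084 m and z of bar_a in the frame of bay_far between 0 and 0.03 m and x of bar_b in the frame of bay_far between -0.05 and 0.05 m and y of bar_b in the frame of bay_far between -0.084 and 0.084 m and z of bar_b in the frame of bay_far between 0 and 0.03 m and value of joint plunger below 0.003 m); the robot touches nothing.
It fails at once if the pan is lifted off the bed (by more than 10 mm) or tipped (z of pan in the frame of machine above 0.018 m or angle between pan's own z axis and vertical above 0.12 rad).
It fails at once if one of the bystanders is pushed more than 50 mm (distance of any of loupe, oil from where it was at the start of the episode above 0.05 m).
Of puck_a, puck_b, bar_a, bar_b only 2 to 4 are there at a start; the rules pass over those that are not, and their reading is None.
At some moment in a run one of puck_a, puck_b, bar_a, bar_b may be knocked a few centimetres aside while the robot is not near it.
Once in a run the grip may slacken for a moment while it holds something.
It also fails if it takes over 210 s, if anything falls off the work surface, if the arm or the gripper's body presses on something with over 40 N, if the wrist force passes 120 N, or if a joint passes its speed limit or range.

## Robot

A 6-joint arm with a two-finger parallel gripper is mounted at the origin on the work surface. World frame = base frame: x ahead of the robot, y to its left, z up, the work surface at z = 0. Lengths are in mm, angles in rad, forces in N, time in s.
With the tool pointing down it reaches from about 300 to 775 mm from the base axis. Payload 14.6 kg.
Tool frame: the origin (TCP) lies midway between the tips of the shut fingers; the grasp point (between the pads) lies 19 mm behind it (manip.grasp_offset is the distance from the TCP to the grasp point, in mm); z points along the fingers, y is the line along which they close (so a half turn about z gives the same grasp; the last joint's range is limited). The gripper opens to 94 mm and grips with 3 to 60 N. Pads are 16 mm wide; open, the fingers measure 119 mm over their backs; the gripper's body (75 mm by 177 mm) begins 78 mm behind the grasp point.
Start: joints at [1.206, 0.3, 1.521, -0, 1.321, -0.067], TCP at [161.377, 525.782, 205.446] pointing down, gripper open.
Joint ranges: [-3.03, 3.03], [-0.79, 2.21], [0.23, 2.52], [-1.04, 4.18], [0, 3.07], [-2.55, 2.55]. Speed limits (rad/s): [2.22, 2.22, 2.57, 3.14, 3.14, 3.14].

## Interface

Orientations are given as [roll, pitch, yaw] about the fixed x, y, z axes, in that order (R = Rz(yaw) Ry(pitch) Rx(roll)).
In Python, from cell import manip, viewer gives the robot as it stands. The module is installed in compiled form; this text tells all that it offers.
- The arm moves only by the tool move_arm, never from a script. Its argument "moves" is a list of rows, each a list of 4 numbers: the shift along the tool's x, y, z in m, then the turn about the tool's z in rad. A call has 1 to 12 rows; each row is the pose to reach, as a shift and turn from the pose commanded when the call began, along the tool's axes at that moment; what a row does not reach only later rows make up. A row lasts 1/10 s, in which the tool goes at most 50 mm and 8.59 degrees, less where a joint would pass 70% of its speed; a pose out of reach is approached as far as the arm can. A call with a gripper value outside its range is refused whole. "jaw" is the finger opening in m, from 0 to 0.094, set as the call begins (left out, the last holds). The fingers move at their own pace and stop on an object; "squeeze" is the grip in N (left out, the last holds). Time passes only in rows, so rows that repeat a pose let the fingers close. It gives the time, the measured TCP pose, the force, the opening and the grip force at its end, in the units of the state.
- manip.read_state(): the state, without advancing time (a new reading comes with each control period).
- viewer.camera(name): name is "scene" or "top"; returns a dict with "frame" (480x640x3 uint8, blue, green, red), "z_map" (480x640 float32, mm along the optical axis (not along the pixel's ray), 0 where there is no reading), "fx", "fy", "cx", "cy" (pixels), "D" ([k1, k2, p1, p2, k3] as OpenCV has them; the pictures are not rectified), "origin" and "orientation" of the camera in the world. Camera axes: x right, y down, z forward; pixel columns grow to the right and rows downward; lengths in mm; the calibration is good to about 2 mm. A picture is of the moment at which its call begins.
- manip.sign_off(): hands the job in; it is judged then, once.
The state is a dict: "clock": time; "joints": joint angles; "qd": joint speeds; "effort": joint torques, N m; "eef_pos": TCP position; "eef_rot": TCP orientation; "wrist_force": force on the tool from outside, world axes, zero at the start; "moment": the same for the moment, N m; "finger_gap": finger opening in mm; "finger_force": force on a finger pad.
Only numpy, scipy, OpenCV 4.12 (cv2) and the standard library are available. Lean on these libraries where they do the work, as an engineer would, in place of code of your own. Each camera call takes 0.05 s, during which the arm holds its last target. There are 200 camera calls.

## Working session

There is one attempt and no reset: what is moved stays moved. The work goes in short steps, Python scripts to look and compute and a tool call to move; the robot and the scene stay as the last step left them, time stands still between calls to the robot, and variables do not carry over. Pictures are saved under pics/ and viewed, at most 14 in all, crops included, and the job is handed in when it is done.

Besides the shell and the picture viewer there is one more tool, called after "Emit:" as name([rows], argument=value, ...), one row to a line, values as JSON. move_arm: Moves the arm, as the interface text tells. Its arguments: {"type":"object","properties":{"moves":{"type":"array"},"jaw":{"type":"number"},"squeeze":{"type":"number"}},"required":["moves"]}

```bash
mkdir -p pics; cat > h.py <<'E'
import numpy as np, cv2
from cell import manip, viewer
from scipy.spatial.transform import Rotation as R
def cam(n):
    c=viewer.camera(n); return c
def Rc(c):
    o=np.array(c["orientation"]); return R.from_euler('xyz',o).as_matrix() if o.size==3 else (o if o.shape==(3,3) else R.from_quat(o).as_matrix())
def K(c): return np.array([[c["fx"],0,c["cx"]],[0,c["fy"],c["cy"]],[0,0,1.]])
def cloud(c):
    v,u=np.mgrid[0:480,0:640]; p=np.stack([u,v],-1).reshape(-1,1,2).astype(np.float64)
    n=cv2.undistortPoints(p,K(c),np.array(c["D"],float)).reshape(480,640,2)
    z=c["z_map"][...,None]; P=np.concatenate([n*z,z],-1)
    return P@Rc(c).T+np.array(c["origin"])
def ray(c,u,v,z):
    n=cv2.undistortPoints(np.array([[[u,v]]],float),K(c),np.array(c["D"],float)).ravel()
    d=Rc(c)@np.array([n[0],n[1],1]); o=np.array(c["origin"]); return o+d*(z-o[2])/d[2]
E
python3 - <<'E'
from h import *
import pickle
for n in("scene","top"):
    c=cam(n); cv2.imwrite(f"pics/{n}0.png",c["frame"]); print(n,c["origin"],c["orientation"],c["fx"]); pickle.dump(c,open(n+"0.pkl","wb"))
s=manip.read_state(); print(s, manip.grasp_offset)
E
```

```text
scene [1153.21363383 -631.21867659  857.73231623] [-2.26233131  0.01267207  0.77767092] 510.0654330388702
top [ 427.59490459   -9.23321445 1155.93736901] [-3.04900267 -0.00693822 -1.59697643] 482.0852410019513
{'clock': 0.1, 'joints': array([ 1.20642314e+00,  3.00401896e-01,  1.52151270e+00, -1.09471524e-05,
        1.32069615e+00, -6.65938648e-02]), 'qd': array([ 1.12313340e-03, -2.09271021e-04,  3.02700275e-04, -1.68310416e-05,
        7.09130269e-04, -2.19794768e-04]), 'effort': array([ 4.33881840e-03, -5.32650054e+01, -3.53280008e+01,  7.10225408e-02,
        2.35884462e-02, -1.00901232e-04]), 'eef_pos': array([161.28820131, 525.57633247, 204.95321492]), 'eef_rot': array([-3.14057611e+00, -5.71686861e-05,  2.84381602e+00]), 'wrist_force': array([-0.30460787, -0.24073173, -0.63153634]), 'moment': array([ 0.01041653, -0.02743788,  0.01068652]), 'finger_force': 0.0, 'finger_gap': 94.06861872280552} 18.8
```

View pics/top0.png

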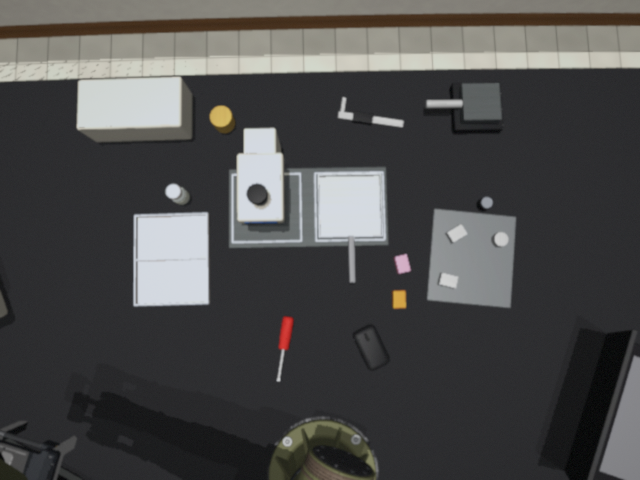

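View pics/scene0.png

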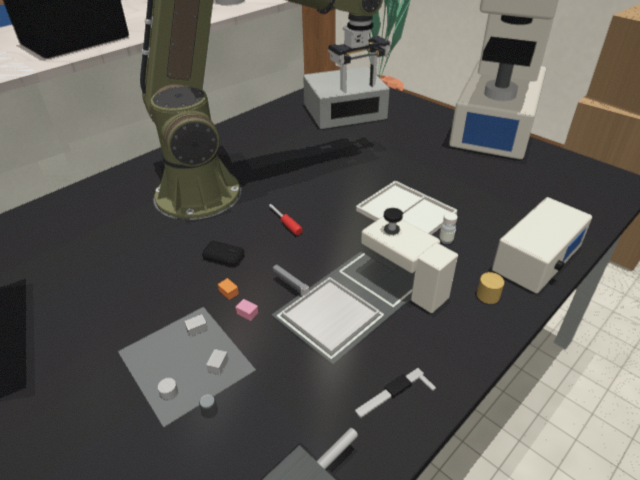

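The top view shows two bars at about (457,234) and (449,281) and one puck at (501,240), all on the mat to the right. The pan is on the right square, the tray is on the left, and the plunger is at (257,194). The pink and orange look-alikes are at (403,264) and (400,299). The scene view shows the same layout.

```bash
cat >> h.py <<'E'
def rect(c,mask,z,name):
    """min-area rectangles of bright blobs, corners cast to plane z"""
    cs,_=cv2.findContours(mask.astype(np.uint8),cv2.RETR_EXTERNAL,cv2.CHAIN_APPROX_NONE)
    for k in cs:
        if cv2.contourArea(k)<40: continue
        W=np.array([ray(c,*p[0],z)[:2] for p in k],np.float32)
        (x,y),(w,h),a=cv2.minAreaRect(W)
        m=cv2.boundingRect(k)
        print(name,"c %.1f %.1f size %.1f %.1f ang(first side) %.1f"%(x,y,w,h,a),"px",m)
def box(u0,v0,u1,v1):
    b=np.zeros((480,640),bool); b[v0:v1,u0:u1]=1; return b
E
python3 - <<'E'
from h import *
import pickle
c=pickle.load(open("top0.pkl","rb")); g=c["frame"].min(2); P=cloud(c)
rect(c,(g>170)&box(430,212,512,304),27,"block")
rect(c,(g>75)&box(420,200,530,315),3,"mat")
rect(c,(g>130)&box(120,205,220,315),16,"tray")
rect(c,(g>40)&box(225,160,395,255)&(P[...,2]<30),8,"machine")
rect(c,(g>150)&box(318,174,382,240),14,"pan?")
for z in(0,): print("plunger px 257,194:",ray(c,257,194,184),P[194,257], "head",P[205,257])
cv2.imwrite("pics/crop1.png",cv2.resize(c["frame"][160:300,225:395],None,fx=4.5,fy=4.2,interpolation=cv2.INTER_CUBIC))
for n,(u,v) in dict(mat=(440,260),pan=(350,205),tray=(170,240),table=(430,330)).items(): print(n,P[v,u])
E
```

```text
block c 438.0 -306.9 size 39.8 27.4 ang(first side) 74.4 px (440, 273, 18, 15)
block c 532.4 -436.8 size 28.8 31.2 ang(first side) 86.6 px (495, 232, 13, 14)
block c 548.7 -332.3 size 27.6 39.5 ang(first side) 30.5 px (448, 225, 19, 17)
mat c 490.3 -371.6 size 203.4 223.5 ang(first side) 82.9 px (427, 208, 89, 100)
mat c 619.9 -415.5 size 27.5 19.7 ang(first side) 88.7 px (481, 200, 12, 9)
tray c 505.7 348.2 size 218.8 179.4 ang(first side) 0.1 px (133, 212, 76, 94)
machine c 623.2 15.8 size 411.6 229.6 ang(first side) 88.6 px (225, 160, 170, 95)
pan? c 620.4 -80.9 size 152.2 157.9 ang(first side) 88.6 px (318, 174, 64, 66)
plunger px 257,194: [621.87210385 118.60366918 184.        ] [621.30883835 118.23303327 186.81792607] head [606.75587705 124.59333632 140.65408999]
mat [ 486.38936693 -294.21502844    4.38020504]
pan [623.5058405  -81.57820251  13.8332059 ]
tray [550.986942   352.54965684   6.03882069]
table [ 320.52365015 -263.91936265   -1.19089243]
```

View pics/crop1.png

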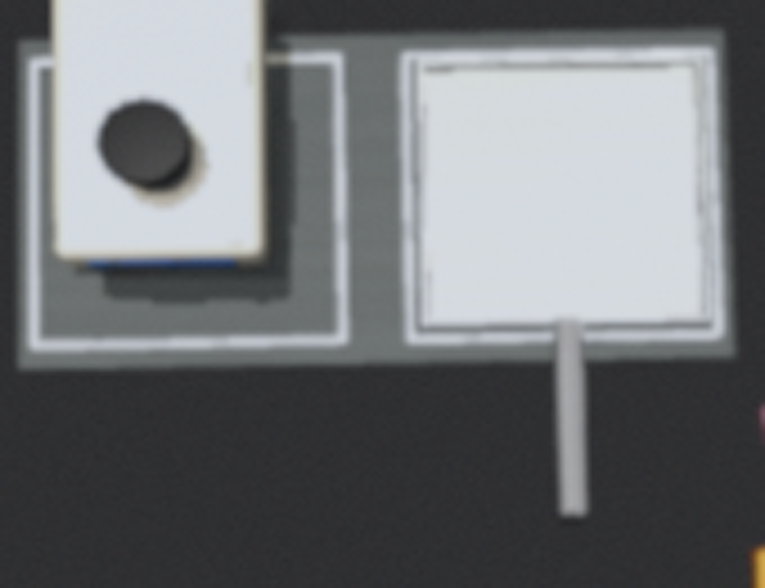

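```bash
python3 - <<'E'
from h import *
import pickle
c=pickle.load(open("top0.pkl","rb"))
def q(pts,z,n):
    W=np.array([ray(c,225+(u+.5)/4.5-.5,160+(v+.5)/4.2-.5,z)[:2] for u,v in pts]); m=W.mean(0)
    d=(W[0]+W[1]-W[2]-W[3])/2; e=(W[0]+W[3]-W[1]-W[2])/2
    print(n,m.round(1),"xax yaw",np.arctan2(d[1],d[0]).round(3),"yaxis yaw",(np.arctan2(-e[0],e[1])).round(3),np.hypot(*d).round(1),np.hypot(*e).round(1)); return m
r=q([(400,48),(717,46),(726,342),(408,346)],8,"loadsq")
l=q([(28,58),(345,50),(349,346),(28,351)],8,"testsq"); print(np.hypot(*(l-r)),np.arctan2(-(l-r)[0],(l-r)[1]))
q([(20,42),(722,30),(735,356),(18,370)],8,"bed")
q([(425,70),(697,66),(708,322),(428,328)],20,"paninner rim")
q([(418,58),(707,53),(715,331),(420,337)],22,"panouter")
for p,n in(((573,513),"hend"),((569,322),"hbase"),((145,142),"btn")):
    print(n,ray(c,225+(p[0]+.5)/4.5-.5,160+(p[1]+.5)/4.2-.5,184 if n=="btn" else 41)[:2].round(1))
P=cloud(c); z=P[...,2]; m=(z>178)&box(235,170,285,225); print("btn cloud",np.median(P[m],0),m.sum())
m=(z>30)&(z<50)&box(340,235,360,290); print("handle cloud",P[m].min(0),P[m].max(0),np.median(P[m],0))
m=P[m if 0 else ((z>30)&(z<50)&box(340,235,360,290))]; print(np.polyfit(m[:,0],m[:,1],1))
E
```

```text
loadsq [622.3 -81.2] xax yaw -0.005 yaxis yaw -0.015 172.6 170.2
testsq [624.1 119.9] xax yaw -0.008 yaxis yaw -0.004 170.9 170.8
201.03023779285655 -0.008544092033071715
bed [622.8  20. ] xax yaw -0.007 yaxis yaw -0.005 190.0 380.2
paninner rim [619.5 -81.3] xax yaw -0.006 yaxis yaw -0.005 147.7 146.4
panouter [620.3 -81.5] xax yaw -0.015 yaxis yaw -0.004 159.8 154.7
hend [439.6 -78.8]
hbase [545.1 -80. ]
btn [623.1 118.9]
btn cloud [621.71013332 118.45020767 184.31094119] 363
handle cloud [438.90969248 -87.00891872  31.64933846] [546.89758176 -72.41377196  47.1794223 ] [492.01830185 -79.58501705  41.18563424]
[-1.23112718e-02 -7.35483389e+01]
```

```bash
cat > go.py <<'E'
import sys
from h import *
def go(*wps):
    s=manip.read_state(); p=np.array(s["eef_pos"]); M=R.from_euler('xyz',s["eef_rot"]).as_matrix(); y0=s["eef_rot"][2]
    print("at",p.round(1),"yaw",round(y0,3),"j6",s["joints"][5].round(2),"t",round(s["clock"],1),"gap",round(s["finger_gap"],1),"F",np.round(s["wrist_force"],1))
    for w in wps:
        d=M.T@(np.array(w[:3])-p)/1000; dy=-( w[3]-y0)   # tool z is down
        print(np.round([*d,dy],4).tolist())
def blocks(c=None):
    c=c or cam("top"); g=c["frame"].min(2); P=cloud(c); 
    rect(c,(g>150)&box(400,190,540,320),27,"mat-block")
    return c
if __name__=="__main__":
    a=[float(x) for x in sys.argv[1:]]; go(*[a[i:i+4] for i in range(0,len(a),4)])
E
python3 - <<'E'
from h import *
import pickle
c=pickle.load(open("top0.pkl","rb")); P=cloud(c); z=P[...,2]
for n,b in dict(bar1=box(436,268,462,292),bar2=box(444,220,472,246),puck=box(490,228,512,250)).items():
    m=(z>20)&b; q=P[m]; print(n,m.sum(),q[:,:2].min(0),q[:,:2].max(0),q.mean(0))
E
python3 go.py 420 100 205 1.5 438 -307 120 1.30 438 -307 6 1.30
```

```text
bar1 208 [ 421.01912819 -328.46608521] [456.95580762  -9.23321445] [ 438.22715159 -301.24127482   43.59985484]
bar2 212 [ 427.59490459 -353.49872125] [567.21907677  -9.23321445] [ 543.88553578 -320.83456663   59.15833201]
puck 173 [ 427.59490459 -455.44063172] [545.92522197  -9.23321445] [ 529.62145154 -433.09119938   33.47401393]
at [161.3 525.6 205. ] yaw 2.844 j6 -0.07 t 0.1 gap 94.1 F [-0.3 -0.2 -0.6]
[-0.3722, -0.3309, 0.0003, 1.3438]
[-0.5088, -0.7147, 0.0857, 1.5438]
[-0.5088, -0.7145, 0.1997, 1.5438]
```

Emit:
move_arm([
  [-0.372, -0.331, 0, 1.344],
  [-0.372, -0.331, 0, 1.344],
  [-0.372, -0.331, 0, 1.344],
  [-0.372, -0.331, 0, 1.344],
  [-0.372, -0.331, 0, 1.344],
  [-0.372, -0.331, 0, 1.344],
  [-0.372, -0.331, 0, 1.344],
  [-0.372, -0.331, 0, 1.344],
  [-0.372, -0.331, 0, 1.344],
  [-0.372, -0.331, 0, 1.344],
  [-0.372, -0.331, 0, 1.344],
  [-0.372, -0.331, 0, 1.344],
], jaw=0.06, squeeze=30)

```text
clock: 1.3
eef_pos: [419.9, 99.6, 205.1]
eef_rot: [-3.141, 0.0, 1.498]
wrist_force: [-1.2, -0.2, 0.5]
finger_gap: 60.0
finger_force: 0.0
```

```bash
python3 go.py  438 -307 120 1.30 438 -307 6 1.30
```

```text
at [419.9  99.6 205.1] yaw 1.498 j6 0.22 t 1.3 gap 60.0 F [-1.2 -0.2  0.5]
[-0.4041, 0.0479, 0.0851, 0.1976]
[-0.4041, 0.048, 0.1991, 0.1976]
```

Emit:
move_arm([
  [-0.404, 0.048, 0.085, 0.2],
  [-0.404, 0.048, 0.085, 0.2],
  [-0.404, 0.048, 0.085, 0.2],
  [-0.404, 0.048, 0.085, 0.2],
  [-0.404, 0.048, 0.085, 0.2],
  [-0.404, 0.048, 0.085, 0.2],
  [-0.404, 0.048, 0.085, 0.2],
  [-0.404, 0.048, 0.085, 0.2],
  [-0.404, 0.048, 0.085, 0.2],
  [-0.404, 0.048, 0.085, 0.2],
])

```text
clock: 2.3
eef_pos: [439.2, -306.1, 119.6]
eef_rot: [-3.14, -0.001, 1.299]
wrist_force: [0.4, 1.1, 0.3]
finger_gap: 60.0
finger_force: 0.0
```

```bash
python3 -c "
from go import *; blocks(); go((438,-307,6,1.3))"
```

```text
mat-block c 479.8 -200.6 size 36.6 22.9 ang(first side) 11.7 px (400, 255, 10, 18)
mat-block c 549.4 -333.3 size 30.3 41.4 ang(first side) 29.1 px (448, 224, 20, 18)
at [ 439.4 -304.9  120.1] yaw 1.3 j6 -0.4 t 2.4 gap 60.3 F [0.8 0.8 0.2]
[-0.0024, -0.0007, 0.1141, 0.0003]
```

Emit:
move_arm([
  [-0.001, 0, 0.05, 0],
  [-0.001, 0, 0.09, 0],
  [-0.001, 0, 0.105, 0],
  [-0.001, 0, 0.114, 0],
  [-0.001, 0, 0.114, 0],
  [-0.001, 0, 0.114, 0],
])

```text
clock: 2.95
eef_pos: [439.7, -306.8, 7.8]
eef_rot: [3.14, 0.001, 1.301]
wrist_force: [-0.5, 0.2, 0.0]
finger_gap: 59.9
finger_force: 0.0
```

Emit:
move_arm([
  [0, 0, 0, 0],
  [0, 0, 0, 0],
  [0, 0, 0, 0],
  [0, 0, 0, 0],
  [0, 0, 0, 0],
], jaw=0.01)

```text
clock: 3.45
eef_pos: [438.8, -307.2, 6.6]
eef_rot: [3.141, 0.0, 1.3]
wrist_force: [-0.2, 1.0, 1.4]
finger_gap: 28.2
finger_force: 30.0
```

Emit:
move_arm([
  [0, 0, -0.03, 0],
  [0, 0, -0.07, 0],
  [0, 0, -0.114, 0],
  [0, 0, -0.114, 0],
])

```text
clock: 3.85
eef_pos: [440.7, -308.6, 125.8]
eef_rot: [3.134, 0.003, 1.3]
wrist_force: [0.5, -0.2, -2.1]
finger_gap: 27.3
finger_force: 30.0
```

```bash
python3 go.py  592 -120 100 1.571
```

```text
at [ 440.7 -308.6  125.8] yaw 1.3 j6 -0.41 t 3.9 gap 27.3 F [ 0.5 -0.2 -2.1]
[0.2223, 0.0951, 0.0258, -0.2712]
```

Emit:
move_arm([
  [0.222, 0.096, 0.02, -0.271],
  [0.222, 0.096, 0.02, -0.271],
  [0.222, 0.096, 0.02, -0.271],
  [0.222, 0.096, 0.02, -0.271],
  [0.222, 0.096, 0.02, -0.271],
  [0.222, 0.096, 0.02, -0.271],
  [0.222, 0.096, 0.02, -0.271],
  [0.222, 0.096, 0.02, -0.271],
  [0.222, 0.096, 0.02, -0.271],
], squeeze=50)

```text
clock: 4.75
eef_pos: [590.2, -120.0, 100.4]
eef_rot: [-3.141, 0.0, 1.569]
wrist_force: [0.6, 0.3, -0.9]
finger_gap: 28.0
finger_force: 50.0
```

```bash
python3 go.py  592 -120 16 1.571
```

```text
at [ 590.2 -120.   100.4] yaw 1.569 j6 -0.26 t 4.8 gap 28.0 F [ 0.6  0.3 -0.9]
[0.0, 0.0018, 0.0844, -0.0017]
```

Emit:
move_arm([
  [0, 0, 0.04, 0],
  [0, 0, 0.07, 0],
  [0, 0, 0.08, 0],
  [0, 0, 0.085, 0],
  [0, 0, 0.085, 0],
  [0, 0, 0.085, 0],
])

```text
clock: 5.35
eef_pos: [591.5, -119.3, 17.0]
eef_rot: [3.14, 0.001, 1.571]
wrist_force: [-0.1, -0.4, -2.3]
finger_gap: 27.7
finger_force: 50.0
```

Emit:
move_arm([
  [0, 0, 0, 0],
  [0, 0, 0, 0],
  [0, 0, 0, 0],
], jaw=0.042)

```text
clock: 5.65
eef_pos: [591.1, -119.0, 16.1]
eef_rot: [3.141, 0.0, 1.571]
wrist_force: [0.6, -0.5, 0.3]
finger_gap: 41.6
finger_force: 0.0
```

Emit:
move_arm([
  [0, 0, -0.03, 0],
  [0, 0, -0.07, 0],
  [0, 0, -0.105, 0],
  [0, 0, -0.105, 0],
  [0, 0, -0.105, 0],
])

```text
clock: 6.15
eef_pos: [590.9, -119.0, 121.0]
eef_rot: [3.14, 0.0, 1.571]
wrist_force: [-0.1, -0.7, -0.7]
finger_gap: 42.1
finger_force: 0.0
```

```bash
python3 -c "
from go import *; c=blocks(); g=c['frame']; cv2.imwrite('pics/t2.png',g[150:330,220:540][::1].repeat(2,0).repeat(2,1)); go((548.5,-332.5,100,2.1))"
```

```text
mat-block c 531.3 -437.9 size 31.2 33.6 ang(first side) 86.6 px (495, 232, 14, 15)
mat-block c 549.0 -332.9 size 30.7 42.5 ang(first side) 29.1 px (448, 224, 20, 19)
at [ 590.4 -118.8  119.8] yaw 1.571 j6 -0.26 t 6.2 gap 42.2 F [-0.4  0.3 -0.6]
[-0.2137, -0.0419, 0.0198, -0.5292]
```

View pics/t2.png

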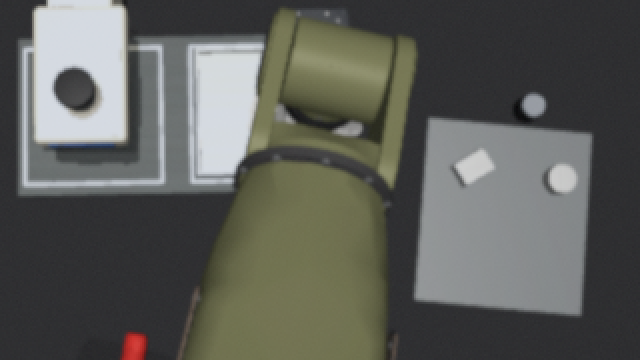

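The picture shows the arm covering the pan. The second bar (crop 474,167) and the puck (562,178) have not moved.

Emit:
move_arm([
  [-0.214, -0.042, 0.02, -0.52],
  [-0.214, -0.042, 0.02, -0.52],
  [-0.214, -0.042, 0.02, -0.52],
  [-0.214, -0.042, 0.02, -0.52],
  [-0.214, -0.042, 0.02, -0.52],
  [-0.214, -0.042, 0.02, -0.52],
  [-0.214, -0.042, 0.02, -0.52],
  [-0.214, -0.042, 0.02, -0.52],
], jaw=0.06)

```text
clock: 7.0
eef_pos: [549.0, -331.6, 99.8]
eef_rot: [-3.141, -0.001, 2.092]
wrist_force: [-0.2, 0.5, 0.3]
finger_gap: 60.4
finger_force: 0.0
```

```bash
python3 go.py  549 -332.6 6 2.09
```

```text
at [ 549.  -331.6   99.8] yaw 2.092 j6 -1.12 t 7.0 gap 60.4 F [-0.2  0.5  0.3]
[-0.001, -0.0004, 0.0938, 0.0018]
```

Emit:
move_arm([
  [-0.001, 0, 0.05, 0],
  [-0.001, 0, 0.08, 0],
  [-0.001, 0, 0.09, 0],
  [-0.001, 0, 0.094, 0],
  [-0.001, 0, 0.094, 0],
  [-0.001, 0, 0.094, 0],
])

```text
clock: 7.6
eef_pos: [550.1, -334.1, 8.3]
eef_rot: [3.14, 0.002, 2.091]
wrist_force: [-0.6, -1.0, 0.2]
finger_gap: 60.0
finger_force: 0.0
```

Emit:
move_arm([
  [0, 0, 0, 0],
  [0, 0, 0, 0],
  [0, 0, 0, 0],
  [0, 0, 0, 0],
  [0, 0, 0, 0],
], jaw=0.01)

```text
clock: 8.1
eef_pos: [549.4, -333.8, 6.6]
eef_rot: [3.141, 0.0, 2.091]
wrist_force: [1.1, 1.2, 1.4]
finger_gap: 27.4
finger_force: 50.0
```

Emit:
move_arm([
  [0, 0, -0.03, 0],
  [0, 0, -0.07, 0],
  [0, 0, -0.094, 0],
  [0, 0, -0.094, 0],
  [0, 0, -0.094, 0],
  [0, 0, -0.094, 0],
])

```text
clock: 8.7
eef_pos: [548.5, -333.3, 98.3]
eef_rot: [-3.14, -0.003, 2.091]
wrist_force: [-0.3, -0.7, -1.7]
finger_gap: 27.8
finger_force: 50.0
```

```bash
python3 go.py  592 -42 100 1.571
```

```text
at [ 548.5 -333.3   98.3] yaw 2.091 j6 -1.12 t 8.7 gap 27.8 F [-0.3 -0.7 -1.7]
[0.2312, 0.1825, -0.0013, 0.5198]
```

Emit:
move_arm([
  [0.231, 0.182, 0, 0.52],
  [0.231, 0.182, 0, 0.52],
  [0.231, 0.182, 0, 0.52],
  [0.231, 0.182, 0, 0.52],
  [0.231, 0.182, 0, 0.52],
  [0.231, 0.182, 0, 0.52],
  [0.231, 0.182, 0, 0.52],
  [0.231, 0.182, 0, 0.52],
  [0.231, 0.182, 0, 0.52],
  [0.231, 0.182, 0, 0.52],
])

```text
clock: 9.7
eef_pos: [592.1, -44.1, 99.9]
eef_rot: [-3.141, -0.0, 1.569]
wrist_force: [-0.7, 0.6, -2.2]
finger_gap: 27.9
finger_force: 50.0
```

```bash
python3 go.py  592 -42 15.5 1.571
```

```text
at [592.1 -44.1  99.9] yaw 1.569 j6 -0.13 t 9.7 gap 27.9 F [-0.7  0.6 -2.2]
[0.0021, -0.0001, 0.0844, -0.0018]
```

Emit:
move_arm([
  [0.001, 0, 0.04, 0],
  [0.001, 0, 0.07, 0],
  [0.001, 0, 0.08, 0],
  [0.001, 0, 0.084, 0],
  [0.001, 0, 0.084, 0],
  [0.001, 0, 0.084, 0],
])

```text
clock: 10.3
eef_pos: [593.2, -42.2, 17.9]
eef_rot: [3.139, 0.0, 1.57]
wrist_force: [-1.3, -0.1, -1.6]
finger_gap: 27.7
finger_force: 50.0
```

Emit:
move_arm([
  [0, 0, 0, 0],
  [0, 0, 0, 0],
  [0, 0, 0, 0],
], jaw=0.042)

```text
clock: 10.6
eef_pos: [592.7, -42.0, 17.1]
eef_rot: [3.141, 0.0, 1.571]
wrist_force: [-0.5, -0.0, -0.5]
finger_gap: 41.9
finger_force: 0.0
```

Emit:
move_arm([
  [0, 0, -0.03, 0],
  [0, 0, -0.07, 0],
  [0, 0, -0.105, 0],
  [0, 0, -0.105, 0],
  [0, 0, -0.105, 0],
])

```text
clock: 11.1
eef_pos: [592.6, -41.9, 122.0]
eef_rot: [3.14, 0.0, 1.571]
wrist_force: [0.8, -0.7, -0.8]
finger_gap: 42.3
finger_force: 0.0
```

```bash
python3 -c "
from go import *; c=blocks(); go((531.5,-437,100,1.571))"
```

```text
mat-block c 479.8 -201.1 size 37.4 22.2 ang(first side) 9.0 px (400, 255, 10, 18)
mat-block c 531.3 -437.9 size 31.2 33.6 ang(first side) 86.6 px (495, 232, 14, 15)
at [592.1 -41.9 120.8] yaw 1.571 j6 -0.13 t 11.2 gap 41.4 F [-1.   1.5  0.1]
[-0.3951, -0.0606, 0.0208, -0.0002]
```

Emit:
move_arm([
  [-0.395, -0.061, 0.02, 0],
  [-0.395, -0.061, 0.02, 0],
  [-0.395, -0.061, 0.02, 0],
  [-0.395, -0.061, 0.02, 0],
  [-0.395, -0.061, 0.02, 0],
  [-0.395, -0.061, 0.02, 0],
  [-0.395, -0.061, 0.02, 0],
  [-0.395, -0.061, 0.02, 0],
  [-0.395, -0.061, 0.02, 0],
  [-0.395, -0.061, 0.02, 0],
  [-0.395, -0.061, 0.02, 0],
], jaw=0.06)

```text
clock: 12.25
eef_pos: [531.5, -435.7, 100.5]
eef_rot: [-3.14, -0.001, 1.572]
wrist_force: [0.8, -0.3, -0.1]
finger_gap: 59.8
finger_force: 0.0
```

```bash
python3 go.py  531.5 -437.3 6 1.571
```

```text
at [ 531.5 -435.7  100.5] yaw 1.572 j6 -0.74 t 12.2 gap 59.8 F [ 0.8 -0.3 -0.1]
[-0.0017, 0.0001, 0.0945, 0.0006]
```

Emit:
move_arm([
  [-0.001, 0, 0.05, 0],
  [-0.001, 0, 0.08, 0],
  [-0.001, 0, 0.09, 0],
  [-0.001, 0, 0.094, 0],
  [-0.001, 0, 0.094, 0],
  [-0.001, 0, 0.094, 0],
])

```text
clock: 12.85
eef_pos: [532.3, -438.3, 9.5]
eef_rot: [3.14, 0.002, 1.571]
wrist_force: [-0.5, -0.0, 0.2]
finger_gap: 60.3
finger_force: 0.0
```

Emit:
move_arm([
  [0, 0, 0, 0],
  [0, 0, 0, 0],
  [0, 0, 0, 0],
  [0, 0, 0, 0],
  [0, 0, 0, 0],
], jaw=0.01)

```text
clock: 13.35
eef_pos: [531.6, -438.1, 7.8]
eef_rot: [3.141, 0.0, 1.571]
wrist_force: [1.0, 0.1, 2.0]
finger_gap: 33.0
finger_force: 50.0
```

Emit:
move_arm([
  [0, 0, -0.03, 0],
  [0, 0, -0.07, 0],
  [0, 0, -0.094, 0],
  [0, 0, -0.094, 0],
  [0, 0, -0.094, 0],
  [0, 0, -0.094, 0],
])

```text
clock: 13.95
eef_pos: [530.7, -437.3, 99.2]
eef_rot: [-3.139, -0.002, 1.571]
wrist_force: [-0.4, 0.9, -2.7]
finger_gap: 33.0
finger_force: 50.0
```

```bash
python3 go.py  645 -81 100 1.571
```

```text
at [ 530.7 -437.3   99.2] yaw 1.571 j6 -0.74 t 13.9 gap 33.0 F [-0.4  0.9 -2.7]
[0.3563, 0.1143, -0.0003, -0.0002]
```

Emit:
move_arm([
  [0.356, 0, 0, 0],
  [0.356, 0, 0, 0],
  [0.356, 0, 0, 0],
  [0.356, 0, 0, 0],
  [0.356, 0, 0, 0],
  [0.356, -0.113, 0, 0],
  [0.356, -0.113, 0, 0],
  [0.356, -0.113, 0, 0],
  [0.356, -0.113, 0, 0],
  [0.356, -0.113, 0, 0],
  [0.356, -0.113, 0, 0],
])

```text
clock: 15.05
eef_pos: [419.1, -82.5, 101.2]
eef_rot: [3.142, 0.0, 1.571]
wrist_force: [-0.4, -0.5, -2.1]
finger_gap: 33.0
finger_force: 50.0
```

```bash
python3 go.py  645 -81 17 1.571; python3 -c "
from h import *
print(manip.read_state()['finger_force'])"
```

```text
at [419.1 -82.5 101.2] yaw 1.571 j6 -0.28 t 15.1 gap 33.0 F [-0.4 -0.5 -2.1]
[0.0015, 0.2259, 0.0842, -0.0005]
49.99923527240753
```

I had the sign of the tool-y shift wrong. The path was clear, so I'm correcting it now.

Emit:
move_arm([
  [0.001, 0.226, 0, 0],
  [0.001, 0.226, 0, 0],
  [0.001, 0.226, 0, 0],
  [0.001, 0.226, 0, 0],
  [0.001, 0.226, 0, 0],
  [0.001, 0.226, 0, 0],
  [0.001, 0.226, 0, 0],
])

```text
clock: 15.75
eef_pos: [644.4, -81.7, 99.7]
eef_rot: [-3.14, -0.0, 1.57]
wrist_force: [-0.0, 0.2, -1.6]
finger_gap: 33.4
finger_force: 50.0
```

```bash
python3 go.py  645 -81 17 1.571
```

```text
at [644.4 -81.7  99.7] yaw 1.57 j6 -0.18 t 15.8 gap 33.4 F [-0.   0.2 -1.6]
[0.0006, 0.0007, 0.0827, -0.0009]
```

Emit:
move_arm([
  [0, 0, 0.04, 0],
  [0, 0, 0.07, 0],
  [0, 0, 0.08, 0],
  [0, 0, 0.083, 0],
  [0, 0, 0.083, 0],
  [0, 0, 0.083, 0],
  [0, 0, 0.083, 0],
])

```text
clock: 16.45
eef_pos: [645.1, -81.1, 19.9]
eef_rot: [3.14, 0.0, 1.571]
wrist_force: [-0.7, 0.1, -1.3]
finger_gap: 32.9
finger_force: 50.0
```

Emit:
move_arm([
  [0, 0, 0, 0],
  [0, 0, 0, 0],
  [0, 0, 0, 0],
], jaw=0.046)

```text
clock: 16.75
eef_pos: [644.6, -80.9, 18.8]
eef_rot: [3.141, 0.0, 1.571]
wrist_force: [-0.2, -1.1, -0.7]
finger_gap: 45.8
finger_force: 0.0
```

Emit:
move_arm([
  [0, 0, -0.03, 0],
  [0, 0, -0.07, 0],
  [0, 0, -0.1, 0],
  [0, 0, -0.12, 0],
  [0, 0, -0.12, 0],
])

```text
clock: 17.25
eef_pos: [645.7, -81.1, 141.8]
eef_rot: [3.136, 0.001, 1.571]
wrist_force: [-0.4, -1.2, 0.9]
finger_gap: 46.0
finger_force: 0.0
```

```bash
python3 go.py 350 -79.5 137 1.571 475.5 -79.5 90 3.142
```

```text
at [645.7 -81.1 141.8] yaw 1.571 j6 -0.18 t 17.2 gap 46.0 F [-0.4 -1.2  0.9]
[0.0016, -0.2957, 0.0032, -0.0002]
[0.0017, -0.1704, 0.0509, -1.5712]
```

Emit:
move_arm([
  [0.002, -0.17, 0, -1.571],
  [0.002, -0.17, 0, -1.571],
  [0.002, -0.17, 0, -1.571],
  [0.002, -0.17, 0, -1.571],
  [0.002, -0.17, 0.05, -1.571],
  [0.002, -0.17, 0.05, -1.571],
  [0.002, -0.17, 0.05, -1.571],
  [0.002, -0.17, 0.05, -1.571],
  [0.002, -0.17, 0.05, -1.571],
  [0.002, -0.17, 0.05, -1.571],
  [0.002, -0.17, 0.05, -1.571],
  [0.002, -0.17, 0.05, -1.571],
], jaw=0.04)

```text
clock: 18.45
eef_pos: [473.9, -78.8, 87.4]
eef_rot: [3.141, -0.001, -3.14]
wrist_force: [-0.8, -0.1, 1.0]
finger_gap: 40.0
finger_force: 0.0
```

```bash
python3 -c "
from go import *
c=cam('top'); cv2.imwrite('pics/t3.png',cv2.resize(c['frame'][150:320,220:540],None,fx=2.4,fy=2.4))
P=cloud(c); z=P[...,2]; m=(c['z_map']>0)&(z>30)&(z<50)&box(340,225,365,290);q=P[m]; print(m.sum(), q.min(0) if m.sum() else 0, q.max(0) if m.sum() else 0)
go((475.5,-79.5,15,3.14))"
```

```text
5 [439.02777223 -81.26056896  35.84037831] [441.50201705 -74.35663037  41.25919057]
at [474.  -78.8  87.6] yaw 3.14 j6 -1.81 t 18.5 gap 39.9 F [-0.9  0.4  1.1]
[-0.0016, -0.0007, 0.0726, -0.0001]
```

View pics/t3.png

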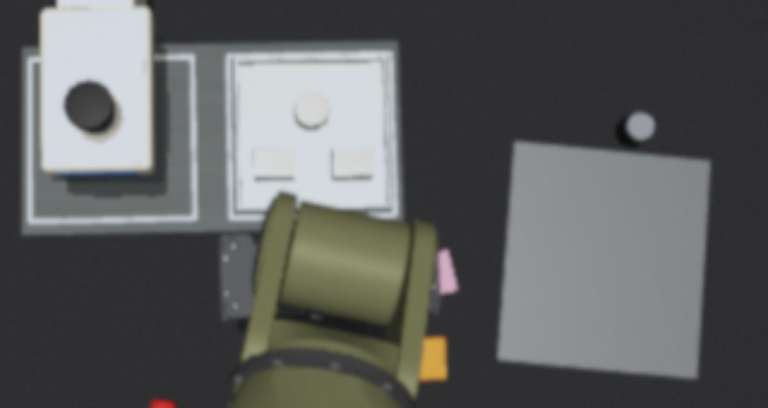

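The pan holds the puck (311,108) and both bars (273,162) and (352,162). The mat is empty, so I'm gripping the handle.

Emit:
move_arm([
  [-0.002, 0, 0.04, 0],
  [-0.002, 0, 0.065, 0],
  [-0.002, 0, 0.072, 0],
  [-0.002, 0, 0.072, 0],
  [-0.002, 0, 0.072, 0],
])

```text
clock: 19.0
eef_pos: [476.9, -79.0, 17.4]
eef_rot: [-3.141, 0.001, 3.141]
wrist_force: [-0.1, 0.1, 0.2]
finger_gap: 40.2
finger_force: 0.0
```

Emit:
move_arm([
  [0, 0, 0, 0],
  [0, 0, 0, 0],
  [0, 0, 0, 0],
  [0, 0, 0, 0],
  [0, 0, 0, 0],
  [0, 0, 0, 0],
], jaw=0.005, squeeze=40)

```text
clock: 19.6
eef_pos: [476.6, -79.1, 16.9]
eef_rot: [-3.141, 0.001, 3.141]
wrist_force: [-0.9, -1.7, 6.3]
finger_gap: 13.6
finger_force: 40.0
```

```bash
python3 -c "
from go import *
p=manip.read_state()['eef_pos']; go((p[0]+3.0,p[1]+201,p[2],3.134))"
```

```text
at [476.6 -79.1  16.9] yaw 3.141 j6 -1.81 t 19.6 gap 13.6 F [-0.9 -1.7  6.3]
[-0.003, 0.201, -0.0, 0.0075]
```

Emit:
move_arm([
  [0, 0.003, 0, 0],
  [0, 0.008, 0, 0],
  [0, 0.016, 0, 0],
  [0, 0.026, 0, 0],
  [0, 0.036, 0, 0],
  [0, 0.046, 0, 0],
  [0, 0.056, 0, 0],
  [-0.001, 0.066, 0, 0],
  [-0.001, 0.076, 0, 0],
  [-0.001, 0.085, 0, 0],
  [-0.001, 0.091, 0, 0],
  [-0.001, 0.095, 0, 0],
])

```text
clock: 20.8
eef_pos: [477.9, 15.8, 16.9]
eef_rot: [-3.141, 0.001, 3.141]
wrist_force: [0.9, -8.5, 4.6]
finger_gap: 14.1
finger_force: 41.7
```

```bash
python3 -c "
from go import *
c=cam('scene'); cv2.imwrite('pics/s4.png',c['frame'][150:450,150:550].repeat(2,0).repeat(2,1)); go((478.6,121.5,16.9,3.14))"
```

```text
at [477.9  16.1  16.9] yaw 3.141 j6 -1.61 t 20.9 gap 13.9 F [-0.  -6.5  3.8]
[-0.0006, 0.1054, -0.0001, 0.0009]
```

View pics/s4.png

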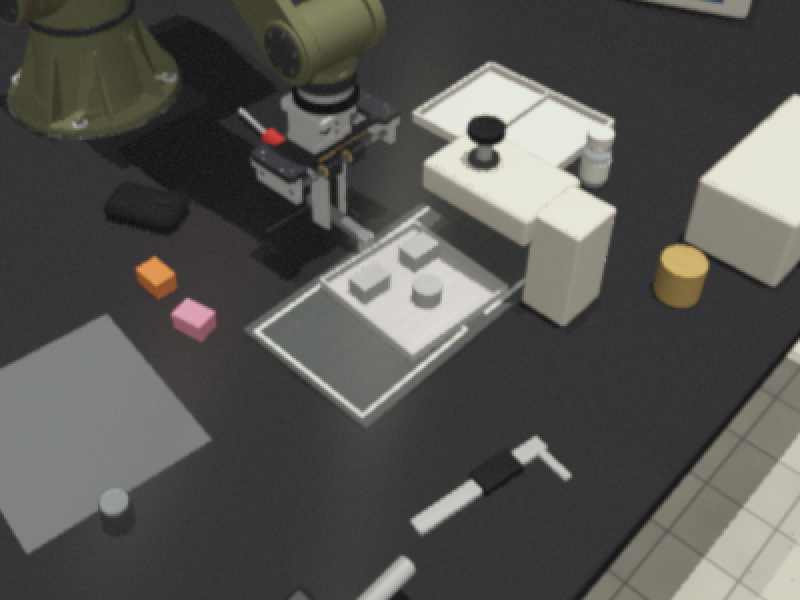

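The pan is halfway across and square, with all three blocks in it. Continuing the slide.

Emit:
move_arm([
  [0, 0.004, 0, 0],
  [0, 0.012, 0, 0],
  [0, 0.022, 0, 0],
  [0, 0.032, 0, 0],
  [0, 0.042, 0, 0],
  [0, 0.052, 0, 0],
  [0, 0.062, 0, 0],
  [0, 0.072, 0, 0],
  [-0.001, 0.083, 0, 0],
  [-0.001, 0.093, 0, 0],
  [-0.001, 0.1, 0, 0],
  [-0.001, 0.105, 0, 0],
])

```text
clock: 22.05
eef_pos: [478.8, 120.8, 16.9]
eef_rot: [-3.141, 0.001, 3.141]
wrist_force: [0.5, -9.3, 6.6]
finger_gap: 13.9
finger_force: 41.8
```

```bash
python3 -c "
from go import *
c=cam('top'); cv2.imwrite('pics/t5.png',cv2.resize(c['frame'][150:300,215:395],None,fx=4,fy=4)); go((478.6,121.5,16.9,3.14))"
```

```text
at [478.8 121.2  16.9] yaw 3.141 j6 -1.4 t 22.1 gap 14.1 F [-0.7 -5.5  6.2]
[0.0002, 0.0003, -0.0, 0.0009]
```

View pics/t5.png

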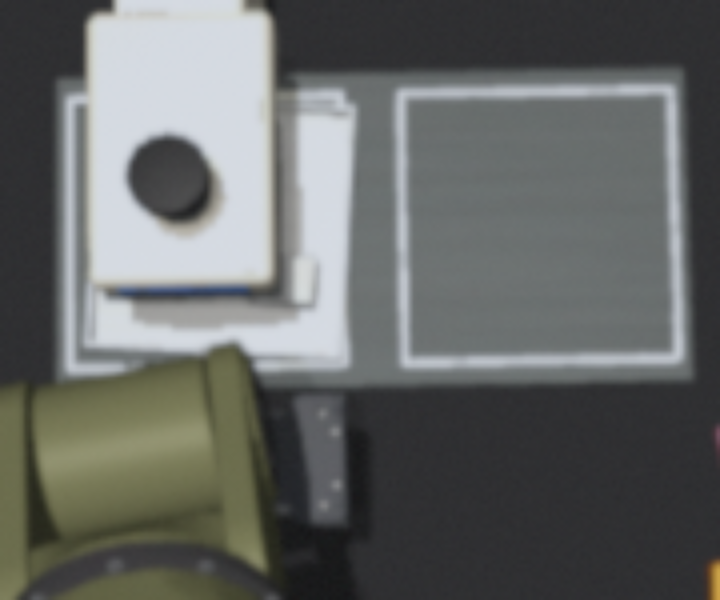

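```bash
cat >> h.py <<'E'
def pancorners(c,pts,sc,off,z=22):
    W=np.array([ray(c,off[0]+(u+.5)/sc-.5,off[1]+(v+.5)/sc-.5,z)[:2] for u,v in pts]); return W
E
python3 - <<'E'
from h import *
c=cam("top")
W=pancorners(c,[(354,105),(346,362),(85,345)],4,(215,150)); TR,BR,BL=W
print(W.round(1)); print("center",(TR+BL)/2,"yaw",np.arctan2((TR-BR)[1],(TR-BR)[0]),np.arctan2(-(BL-BR)[0],(BL-BR)[1]),np.hypot(*(TR-BR)),np.hypot(*(BL-BR)))
E
```

```text
[[695.5  29. ]
 [541.   37.1]
 [555.1 191.2]]
center [625.27691484 110.0687816 ] yaw -0.05223949409531452 -0.09088057650053569 154.65420973288215 154.74608847710945
```

Emit:
move_arm([
  [0, 0, 0, -0.03],
  [0, 0, 0, -0.06],
  [0, 0, 0, -0.09],
  [0, 0, 0, -0.1],
  [0, 0, 0, -0.1],
], squeeze=58)

```text
clock: 22.65
eef_pos: [478.9, 120.6, 16.9]
eef_rot: [-3.141, 0.001, -3.042]
wrist_force: [0.3, -5.9, 5.1]
finger_gap: 13.3
finger_force: 58.5
```

```bash
python3 -c "
from go import *
c=cam('top'); cv2.imwrite('pics/t6.png',cv2.resize(c['frame'][150:250,215:315],None,fx=6,fy=6)); go((478.6,121.5,16.9,3.14))"
```

```text
at [478.9 120.6  16.9] yaw -3.042 j6 -1.5 t 22.7 gap 13.5 F [ 0.1 -6.   5.4]
[0.0002, 0.0009, -0.0, -6.1824]
```

View pics/t6.png

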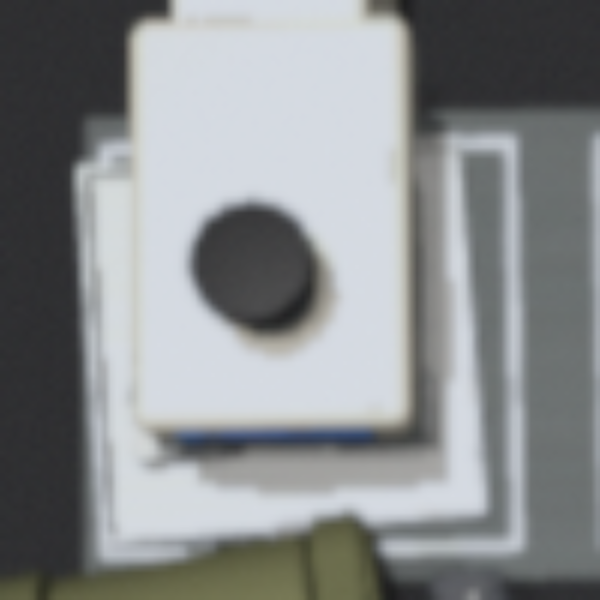

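```bash
python3 - <<'E'
from h import *
c=cam("top")
TL,BL,BR,TR=W=pancorners(c,[(78,163),(110,543),(487,514),(460,150)],6,(215,150))
print(W.round(1)); print("center diag",(TL+BR)/2,"yaw L,R,B",[np.arctan2((a-b)[1],(a-b)[0]).round(3) for a,b in((TL,BL),(TR,BR))],np.arctan2(-(BL-BR)[0],(BL-BR)[1]),np.hypot(*(BL-BR)),np.hypot(*(TL-BL)))
E
```

```text
[[698.  209.9]
 [545.3 198.2]
 [552.9  49.5]
 [699.3  57.3]]
center diag [625.48279576 129.70826023] yaw L,R,B [np.float64(0.076), np.float64(0.053)] 0.05165640104103072 148.93691310649996 153.21638713292862
```

Emit:
move_arm([
  [0, 0, 0, 0.02],
  [0, 0, 0, 0.045],
  [0, 0, 0, 0.06],
  [0, 0, 0, 0.06],
  [0, 0, 0, 0.06],
  [0, 0, 0, 0.06],
])

```text
clock: 23.35
eef_pos: [478.8, 121.2, 16.9]
eef_rot: [3.142, 0.001, -3.101]
wrist_force: [1.0, -0.5, 5.5]
finger_gap: 13.6
finger_force: 58.1
```

```bash
python3 -c "
from go import *
c=cam('top'); cv2.imwrite('pics/t7.png',cv2.resize(c['frame'][150:250,215:315],None,fx=6,fy=6)); go((478.6,121.5,16.9,3.14))"
```

```text
at [478.8 121.2  16.9] yaw -3.101 j6 -1.44 t 23.4 gap 13.4 F [ 1.1 -0.6  5.7]
[0.0002, 0.0003, -0.0, -6.2407]
```

View pics/t7.png

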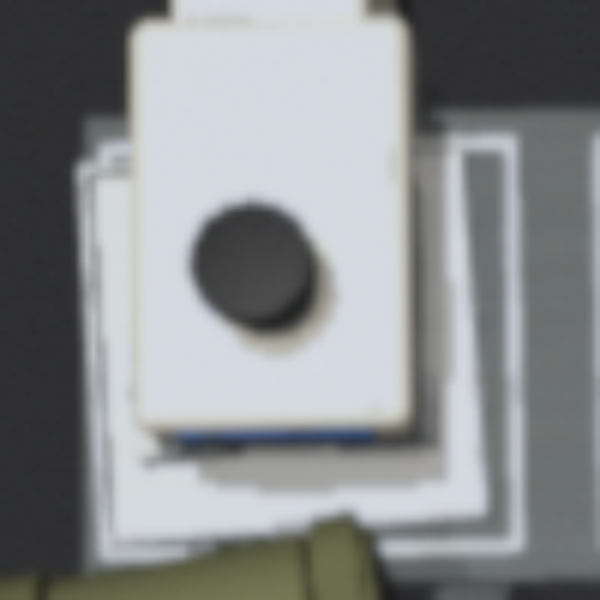

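```bash
cat >> h.py <<'E'
def panfit(c,rows=(185,230),u0=288):
    """right pan edge (bright->dark along +u) at plane z=22: yaw and y at x=623"""
    g=cv2.GaussianBlur(c["frame"].min(2).astype(float),(0,0),.7); pts=[]
    for v in range(*rows):
        r=g[v,u0:u0+20]; d=np.diff(r); k=int(np.argmin(d))
        if d[k]<-15: pts.append(ray(c,u0+k+.5,v,22)[:2])
    P=np.array(pts); a,b=np.polyfit(P[:,0],P[:,1],1)
    for _ in range(3):
        e=P[:,1]-a*P[:,0]-b; P=P[abs(e)<max(2,1.5*e.std())]; a,b=np.polyfit(P[:,0],P[:,1],1)
    print("right edge yaw %.3f y(623) %.1f n %d rms %.2f -> centre y %.1f"%(np.arctan(a),a*623+b,len(P),(P[:,1]-a*P[:,0]-b).std(),a*623+b+76))
E
python3 -c "
from h import *
c=cam('top'); panfit(c); print(c['frame'].min(2)[[180,200,220],285:305])"
```

```text
right edge yaw 0.048 y(623) 53.1 n 45 rms 0.68 -> centre y 129.1
[[127 133 137 151 182 204 194 143 109 107 107 107 109 125 164 182 142 110
  108 107]
 [104 129 136 145 165 185 205 202 170 127 110 107 108 119 160 191 172 129
  108 108]
 [ 87 105 111 147 183 207 213 213 211 193 141 110 110 117 149 184 187 144
  113 110]]
```

Emit:
move_arm([
  [0, 0, 0, 0.02],
  [0, 0, 0, 0.04],
  [0, 0, 0, 0.06],
  [0, 0, 0, 0.06],
  [0, 0, 0, 0.06],
])

```text
clock: 23.95
eef_pos: [478.8, 121.8, 16.9]
eef_rot: [3.141, 0.001, 3.123]
wrist_force: [0.5, 4.8, 5.7]
finger_gap: 13.7
finger_force: 58.5
```

```bash
python3 -c "
from h import *
c=cam('top'); panfit(c)"
```

```text
right edge yaw 0.011 y(623) 47.4 n 36 rms 0.45 -> centre y 123.4
```

Emit:
move_arm([
  [0, 0, 0, 0.02],
  [0, 0, 0, 0.025],
  [0, 0, 0, 0.025],
  [0, 0, 0, 0.025],
])

```text
clock: 24.4
eef_pos: [478.8, 121.8, 16.9]
eef_rot: [3.141, 0.001, 3.098]
wrist_force: [0.4, 5.7, 5.0]
finger_gap: 13.7
finger_force: 58.5
```

Emit:
move_arm([
  [0, 0, 0, 0],
  [0, 0, 0, 0],
  [0, 0, 0, 0],
], jaw=0.04)

```text
clock: 24.7
eef_pos: [478.2, 121.0, 16.2]
eef_rot: [-3.141, -0.001, 3.097]
wrist_force: [-0.3, 0.2, 0.0]
finger_gap: 33.7
finger_force: 0.0
```

Emit:
move_arm([
  [0, 0, -0.04, 0],
  [0, 0, -0.09, 0],
  [0, 0, -0.14, 0],
  [0, 0, -0.19, 0],
  [0, 0, -0.22, 0],
  [0, 0, -0.22, 0],
  [0, 0, -0.22, 0],
])

```text
clock: 25.4
eef_pos: [478.2, 121.0, 236.1]
eef_rot: [-3.142, 0.0, 3.097]
wrist_force: [-1.1, 0.4, -0.4]
finger_gap: 39.8
finger_force: 0.0
```

```bash
python3 -c "
from go import *
c=cam('top'); panfit(c); cv2.imwrite('pics/t8.png',cv2.resize(c['frame'][150:290,205:405],None,fx=4,fy=4)); go((622.5,119,230,3.1),(622.5,119,188,3.1))"
```

```text
right edge yaw -0.021 y(623) 34.4 n 39 rms 0.00 -> centre y 110.4
at [477.9 121.  235.2] yaw 3.097 j6 -1.35 t 25.4 gap 39.9 F [-0.2  0.6 -0.1]
[-0.1445, 0.0045, 0.005, -0.0034]
[-0.1446, 0.0046, 0.047, -0.0034]
```

View pics/t8.png

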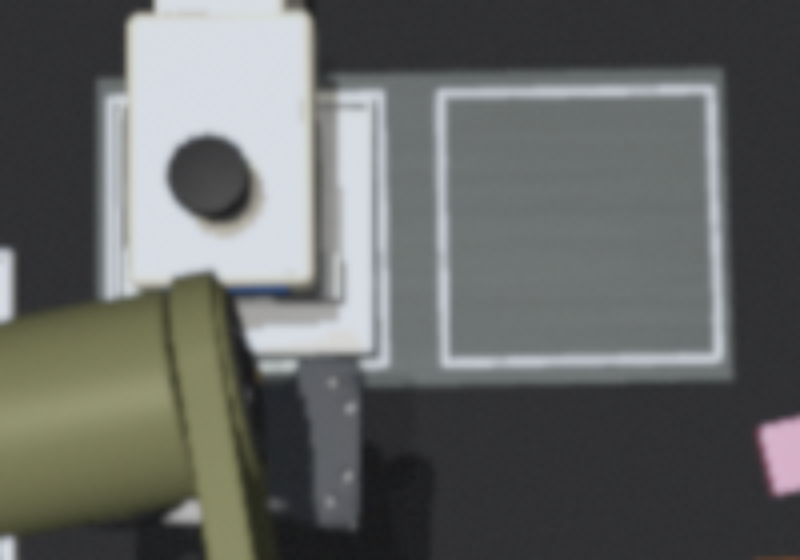

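The pan is now square and centred inside the left outline (right edge at 371, white line at 384). Next is the plunger.

Emit:
move_arm([
  [-0.05, 0, 0, 0],
  [-0.1, 0.002, 0, 0],
  [-0.145, 0.004, 0, 0],
  [-0.145, 0.004, 0, 0],
  [-0.145, 0.004, 0, 0],
  [-0.145, 0.004, 0, 0],
], jaw=0, squeeze=20)

```text
clock: 26.05
eef_pos: [622.5, 118.6, 235.8]
eef_rot: [-3.141, -0.001, 3.097]
wrist_force: [-0.2, 0.0, 0.4]
finger_gap: 0.7
finger_force: 0.0
```

```bash
python3 go.py 622.3 118.8 184 3.1 622.3 118.8 160 3.1
```

```text
at [622.5 118.6 235.8] yaw 3.097 j6 -1.4 t 26.1 gap 0.7 F [-0.2  0.   0.4]
[0.0001, 0.0002, 0.0518, -0.0031]
[0.0001, 0.0002, 0.0758, -0.0031]
```

Emit:
move_arm([
  [0, 0, 0.03, 0],
  [0, 0, 0.045, 0],
  [0, 0, 0.052, 0],
  [0, 0, 0.058, 0],
  [0, 0, 0.064, 0],
  [0, 0, 0.069, 0],
  [0, 0, 0.073, 0],
  [0, 0, 0.073, 0],
  [0, 0, 0.073, 0],
])

```text
clock: 26.95
eef_pos: [623.1, 118.7, 165.8]
eef_rot: [3.141, 0.001, 3.097]
wrist_force: [-8.6, -0.9, 11.0]
finger_gap: 0.7
finger_force: 5.7
```

Emit:
move_arm([
  [0, 0, 0.003, 0],
  [0, 0, 0.006, 0],
  [0, 0, 0.006, 0],
  [0, 0, 0.006, 0],
  [0, 0, 0.006, 0],
])

```text
clock: 27.45
eef_pos: [623.3, 118.8, 162.1]
eef_rot: [3.141, 0.003, 3.097]
wrist_force: [-15.8, -3.0, 27.4]
finger_gap: 0.5
finger_force: 13.5
```

Emit:
move_arm([
  [0, 0, 0, 0],
  [0, 0, 0, 0],
  [0, 0, 0, 0],
  [0, 0, 0, 0],
  [0, 0, 0, 0],
  [0, 0, 0, 0],
  [0, 0, 0, 0],
  [0, 0, 0, 0],
  [0, 0, 0, 0],
  [0, 0, 0, 0],
  [0, 0, 0, 0],
  [0, 0, 0, 0],
])

```text
clock: 28.65
eef_pos: [623.3, 118.8, 162.1]
eef_rot: [3.141, 0.003, 3.097]
wrist_force: [-15.3, -1.9, 27.4]
finger_gap: 0.1
finger_force: 13.5
```

Emit:
move_arm([
  [0, 0, 0, 0],
  [0, 0, 0, 0],
  [0, 0, 0, 0],
  [0, 0, 0, 0],
  [0, 0, 0, 0],
  [0, 0, 0, 0],
  [0, 0, 0, 0],
  [0, 0, 0, 0],
  [0, 0, 0, 0],
  [0, 0, 0, 0],
  [0, 0, 0, 0],
  [0, 0, 0, 0],
])

```text
clock: 29.85
eef_pos: [623.3, 118.8, 162.1]
eef_rot: [3.141, 0.003, 3.097]
wrist_force: [-14.6, -2.3, 26.4]
finger_gap: 0.7
finger_force: 13.5
```

Emit:
move_arm([
  [0, 0, -0.005, 0],
  [0, 0, -0.01, 0],
  [0, 0, -0.016, 0],
  [0, 0, -0.022, 0],
  [0, 0, -0.03, 0],
  [0, 0, -0.06, 0],
  [0, 0, -0.075, 0],
  [0, 0, -0.075, 0],
])

```text
clock: 30.65
eef_pos: [624.2, 118.7, 235.5]
eef_rot: [3.141, 0.005, 3.097]
wrist_force: [-0.1, 0.6, 1.4]
finger_gap: 0.1
finger_force: 0.0
```

```bash
python3 -c "
from go import *
c=cam('top'); P=cloud(c); z=P[...,2]; m=(c['z_map']>0)&(z>30)&(z<50)&box(235,225,300,295);q=P[m]; print(m.sum(), q.min(0) if m.sum() else 0, q.max(0) if m.sum() else 0)
m=(z>165)&(z<200)&box(235,170,285,225); print('btn z',np.median(P[m],0),m.sum())
go((479,121,235,3.134),(479,121,16.5,3.134))"
```

```text
8 [576.15703276  64.21859504  30.23234778] [577.10849808  85.40619649  35.14653176]
btn z [nan nan nan] 0
at [623.7 118.7 233.5] yaw 3.097 j6 -1.4 t 30.7 gap 0.6 F [ 0.8  0.6 -1.4]
[0.1446, -0.0041, -0.0019, -0.0372]
[0.1451, -0.0042, 0.2166, -0.0372]
  return _methods._mean(a, axis=axis, dtype=dtype,
  ret = um.true_divide(
```

Emit:
move_arm([
  [0.05, -0.002, 0, -0.03],
  [0.1, -0.003, 0, -0.03],
  [0.125, -0.004, 0, -0.03],
  [0.125, -0.004, 0, -0.03],
  [0.125, -0.004, 0.05, -0.03],
  [0.125, -0.004, 0.1, -0.03],
  [0.125, -0.004, 0.15, -0.03],
  [0.125, -0.004, 0.19, -0.03],
  [0.125, -0.004, 0.21, -0.03],
  [0.125, -0.004, 0.218, -0.03],
  [0.125, -0.004, 0.218, -0.03],
], jaw=0.04)

```text
clock: 31.8
eef_pos: [498.1, 120.0, 13.4]
eef_rot: [-3.141, -0.002, 3.127]
wrist_force: [-0.0, -0.4, -0.1]
finger_gap: 40.2
finger_force: 0.0
```

Emit:
move_arm([
  [0, 0, 0, 0],
  [0, 0, 0, 0],
  [0, 0, 0, 0],
  [0, 0, 0, 0],
  [0, 0, 0, 0],
  [0, 0, 0, 0],
], jaw=0.005, squeeze=59)

```text
clock: 32.4
eef_pos: [498.8, 120.4, 15.2]
eef_rot: [3.141, 0.001, 3.127]
wrist_force: [-1.4, 1.3, 5.7]
finger_gap: 13.8
finger_force: 59.0
```

```bash
python3 -c "
from go import *
c=cam('top'); P=cloud(c); z=P[...,2]; m=(z>165)&(z<200)&box(235,170,285,225); print('btn z',np.median(P[m],0),m.sum())
panfit(c,(185,220),291)
p=manip.read_state()['eef_pos']; go((p[0]-1,p[1]-200,p[2],3.134))"
```

```text
btn z [621.69608921 118.63502543 184.51246901] 364
right edge yaw -0.021 y(623) 34.4 n 29 rms 0.00 -> centre y 110.4
at [498.8 120.4  15.2] yaw 3.127 j6 -1.39 t 32.5 gap 13.4 F [-1.4  1.2  6.5]
[-0.0019, -0.2, -0.0001, -0.007]
```

Emit:
move_arm([
  [0, -0.003, 0, 0],
  [0, -0.008, 0, 0],
  [0, -0.016, 0, 0],
  [0, -0.026, 0, 0],
  [0, -0.036, 0, 0],
  [0, -0.046, 0, 0],
  [0, -0.056, 0, 0],
  [0, -0.066, 0, 0],
  [0, -0.076, 0, 0],
  [0, -0.086, 0, 0],
  [0, -0.096, 0, 0],
  [0, -0.106, 0, 0],
])

```text
clock: 33.65
eef_pos: [497.4, 14.6, 15.2]
eef_rot: [3.141, 0.002, 3.128]
wrist_force: [0.5, 9.1, 6.0]
finger_gap: 13.3
finger_force: 59.7
```

Emit:
move_arm([
  [0, -0.01, 0, 0],
  [0, -0.02, 0, 0],
  [0, -0.03, 0, 0],
  [0, -0.04, 0, 0],
  [0, -0.05, 0, 0],
  [0, -0.06, 0, 0],
  [0, -0.07, 0, 0],
  [0, -0.08, 0, 0],
  [0, -0.087, 0, 0],
  [0, -0.092, 0, 0],
  [0, -0.094, 0, 0],
  [0, -0.094, 0, 0],
])

```text
clock: 34.85
eef_pos: [496.0, -79.5, 15.2]
eef_rot: [3.141, 0.001, 3.128]
wrist_force: [-0.0, 5.9, 7.0]
finger_gap: 13.4
finger_force: 59.5
```

```bash
python3 -c "
from go import *
c=cam('top'); cv2.imwrite('pics/t9.png',cv2.resize(c['frame'][150:290,215:405],None,fx=4,fy=4)); go((498,-80,15.2,3.134))"
```

```text
at [496.  -79.5  15.2] yaw 3.128 j6 -1.79 t 34.9 gap 13.6 F [-1.   5.4  6.2]
[-0.002, -0.0005, 0.0, -0.0062]
```

View pics/t9.png

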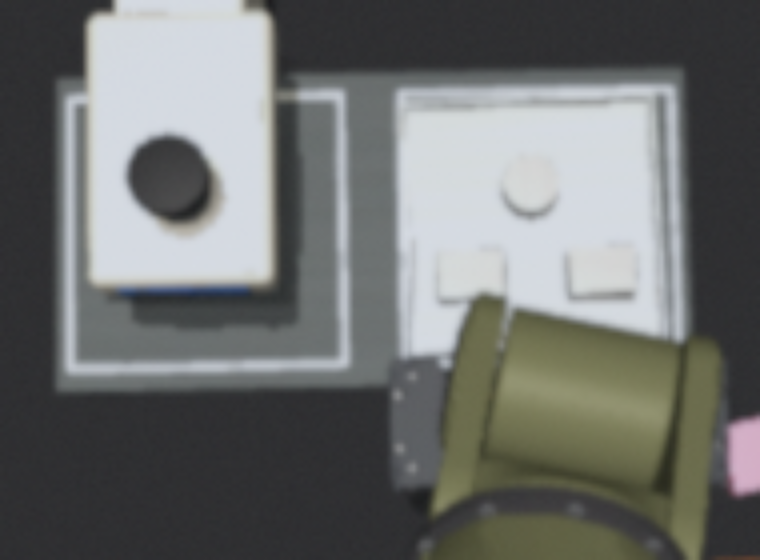

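The pan is almost square on the right mark, about 5 mm towards +y. The puck is at (530,184) and the bars at (470,275) and (601,270). I'll nudge it and release.

Emit:
move_arm([
  [-0.001, -0.002, 0, 0],
  [-0.002, -0.004, 0, 0],
  [-0.002, -0.005, 0, 0],
  [-0.002, -0.005, 0, 0],
  [-0.002, -0.005, 0, 0],
])

```text
clock: 35.4
eef_pos: [497.4, -83.9, 15.1]
eef_rot: [3.141, -0.0, 3.128]
wrist_force: [-5.2, 9.4, 9.9]
finger_gap: 13.9
finger_force: 59.8
```

Emit:
move_arm([
  [0, 0, 0, 0],
  [0, 0, 0, 0],
  [0, 0, 0, 0],
  [0, 0, 0, 0],
], jaw=0.04)

```text
clock: 35.8
eef_pos: [497.3, -85.0, 14.4]
eef_rot: [-3.142, -0.0, 3.127]
wrist_force: [-0.2, -0.6, 0.1]
finger_gap: 39.1
finger_force: 0.0
```

Emit:
move_arm([
  [0, 0, -0.05, 0],
  [0, 0, -0.1, 0],
  [0.05, 0, -0.12, 0],
  [0.1, 0, -0.12, 0],
  [0.1, 0.05, -0.12, 0],
  [0.1, 0.1, -0.12, 0],
  [0.1, 0.15, -0.12, 0],
  [0.1, 0.15, -0.12, 0],
])

```text
clock: 36.6
eef_pos: [399.1, 71.0, 134.7]
eef_rot: [3.141, 0.001, 3.133]
wrist_force: [0.2, -0.3, 0.1]
finger_gap: 40.5
finger_force: 0.0
```

```bash
python3 -c "
from go import *
c=cam('top'); cv2.imwrite('pics/t10.png',cv2.resize(c['frame'][155:255,305:395],None,fx=6,fy=6)); import pickle; pickle.dump(c,open('t10.pkl','wb')); go((590,-42,120,1.571))"
```

```text
at [399.3  68.8 134.5] yaw 3.132 j6 -1.48 t 36.6 gap 40.0 F [0.5 0.4 0.3]
[-0.1918, -0.1089, 0.0146, 1.5606]
```

View pics/t10.png

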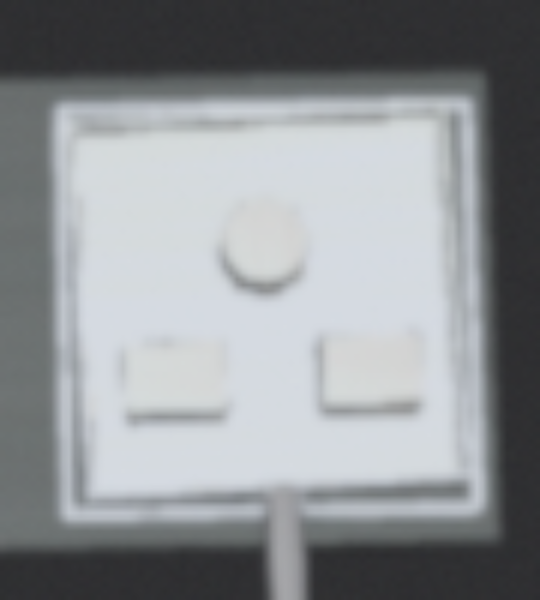

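```bash
python3 - <<'E'
from h import *
import pickle
c=pickle.load(open('t10.pkl','rb'))
for n,p in dict(barL=(176,377),barR=(370,369),puck=(263,241)).items(): print(n,pancorners(c,[p],6,(305,155),35).round(1))
W=pancorners(c,[(68,118),(455,108),(475,492),(80,503)],6,(305,155),22); d=(W[0]+W[1]-W[2]-W[3])/2
print("pan",W.mean(0),np.arctan2(d[1],d[0]))
import subprocess
E
python3 go.py 590 -42 135 1.571; python3 go.py 592 -120 135 1.571
```

```text
barL [[591.3 -41.6]]
barR [[ 592.6 -117.6]]
puck [[644.4 -77.3]]
pan [621.56935424 -79.92182145] 0.010026371854042652
at [399.3  68.8 134.5] yaw 3.132 j6 -1.48 t 36.6 gap 40.0 F [0.5 0.4 0.3]
[-0.1918, -0.1089, -0.0004, 1.5606]
at [399.3  68.8 134.5] yaw 3.132 j6 -1.48 t 36.6 gap 40.0 F [0.5 0.4 0.3]
[-0.1946, -0.1868, -0.0004, 1.5606]
```

Emit:
move_arm([
  [-0.193, -0.109, 0, 1.561],
  [-0.193, -0.109, 0, 1.561],
  [-0.193, -0.109, 0, 1.561],
  [-0.193, -0.109, 0, 1.561],
  [-0.193, -0.109, 0, 1.561],
  [-0.193, -0.109, 0, 1.561],
  [-0.193, -0.109, 0, 1.561],
  [-0.193, -0.109, 0, 1.561],
  [-0.193, -0.109, 0, 1.561],
  [-0.193, -0.109, 0, 1.561],
  [-0.193, -0.109, 0, 1.561],
  [-0.193, -0.109, 0, 1.561],
], jaw=0.05)

```text
clock: 37.85
eef_pos: [590.7, -46.9, 134.2]
eef_rot: [-3.141, 0.0, 1.563]
wrist_force: [0.5, -0.2, 0.2]
finger_gap: 50.2
finger_force: 0.0
```

```bash
python3 go.py 591.5 -41.8 16 1.571
```

```text
at [590.7 -46.9 134.2] yaw 1.563 j6 -0.13 t 37.9 gap 50.2 F [ 0.5 -0.2  0.2]
[0.0051, 0.0009, 0.1182, -0.0077]
```

Emit:
move_arm([
  [0.005, 0.001, 0.04, -0.008],
  [0.005, 0.001, 0.08, -0.008],
  [0.005, 0.001, 0.11, -0.008],
  [0.005, 0.001, 0.118, -0.008],
  [0.005, 0.001, 0.118, -0.008],
  [0.005, 0.001, 0.118, -0.008],
])

```text
clock: 38.45
eef_pos: [592.8, -40.7, 18.1]
eef_rot: [3.14, 0.0, 1.574]
wrist_force: [-0.1, -0.2, -0.0]
finger_gap: 50.0
finger_force: 0.0
```

Emit:
move_arm([
  [0, 0, 0, 0],
  [0, 0, 0, 0],
  [0, 0, 0, 0],
  [0, 0, 0, 0],
  [0, 0, 0, 0],
], jaw=0.01, squeeze=50)

```text
clock: 38.95
eef_pos: [592.3, -40.2, 17.2]
eef_rot: [3.141, 0.0, 1.574]
wrist_force: [-2.4, 0.5, 5.8]
finger_gap: 27.6
finger_force: 49.7
```

Emit:
move_arm([
  [0, 0, -0.02, 0],
  [0, 0, -0.06, 0],
  [0, 0, -0.1, 0],
  [0, 0, -0.13, 0],
  [0, 0, -0.13, 0],
])

```text
clock: 39.45
eef_pos: [593.5, -40.4, 150.7]
eef_rot: [3.135, 0.001, 1.574]
wrist_force: [0.4, 0.1, -2.2]
finger_gap: 27.7
finger_force: 49.7
```

```bash
python3 go.py 450 100 150 1.571 559 320 110 1.571
```

```text
at [593.5 -40.4 150.7] yaw 1.574 j6 -0.13 t 39.5 gap 27.7 F [ 0.4  0.1 -2.2]
[0.1408, -0.1431, -0.0004, 0.0029]
[0.3605, -0.0337, 0.0402, 0.0029]
```

Emit:
move_arm([
  [0.141, -0.143, 0, 0],
  [0.141, -0.143, 0, 0],
  [0.141, -0.143, 0, 0],
  [0.141, -0.143, 0, 0],
  [0.141, -0.143, 0, 0],
  [0.36, -0.034, 0.02, 0],
  [0.36, -0.034, 0.04, 0],
  [0.36, -0.034, 0.04, 0],
  [0.36, -0.034, 0.04, 0],
  [0.36, -0.034, 0.04, 0],
  [0.36, -0.034, 0.04, 0],
  [0.36, -0.034, 0.04, 0],
])

```text
clock: 40.65
eef_pos: [556.3, 319.6, 104.0]
eef_rot: [-3.139, 0.002, 1.575]
wrist_force: [-1.1, -0.2, -1.6]
finger_gap: 27.2
finger_force: 49.7
```

```bash
python3 go.py 559 320 10 1.571
```

```text
at [556.3 319.6 104. ] yaw 1.575 j6 0.46 t 40.6 gap 27.2 F [-1.1 -0.2 -1.6]
[0.0006, 0.003, 0.094, 0.0038]
```

Emit:
move_arm([
  [0, 0.003, 0.04, 0],
  [0, 0.003, 0.08, 0],
  [0, 0.003, 0.09, 0],
  [0, 0.003, 0.094, 0],
  [0, 0.003, 0.094, 0],
  [0, 0.003, 0.094, 0],
])

```text
clock: 41.25
eef_pos: [560.8, 319.9, 14.6]
eef_rot: [3.139, -0.001, 1.574]
wrist_force: [-0.8, 0.0, -2.4]
finger_gap: 27.6
finger_force: 49.7
```

Emit:
move_arm([
  [0, 0, 0.003, 0],
  [0, 0, 0.003, 0],
  [0, 0, 0.003, 0],
])

```text
clock: 41.55
eef_pos: [560.2, 319.9, 10.2]
eef_rot: [3.14, -0.0, 1.574]
wrist_force: [0.7, -0.5, 2.7]
finger_gap: 27.3
finger_force: 49.7
```

Emit:
move_arm([
  [0, 0, 0, 0],
  [0, 0, 0, 0],
  [0, 0, 0, 0],
], jaw=0.045)

```text
clock: 41.85
eef_pos: [559.9, 319.7, 9.4]
eef_rot: [-3.142, 0.0, 1.574]
wrist_force: [-0.3, 0.4, 0.6]
finger_gap: 44.5
finger_force: 0.0
```

Emit:
move_arm([
  [0, 0, -0.05, 0],
  [0, 0, -0.1, 0],
  [0, 0, -0.14, 0],
  [0, 0, -0.14, 0],
  [0, 0, -0.14, 0],
])

```text
clock: 42.35
eef_pos: [559.9, 319.8, 149.9]
eef_rot: [3.141, -0.001, 1.574]
wrist_force: [0.8, -0.0, -1.3]
finger_gap: 44.9
finger_force: 0.0
```

```bash
cat >> go.py <<'E'
def pan():
    c=cam("top"); g=c["frame"].min(2); P=cloud(c); z=P[...,2]; m=(z>29)&(z<42)&(c["z_map"]>0)&box(320,178,385,236)
    rect(c,m,35,"pan-block")
E
python3 -c "
from go import *
pan(); go((450,100,150,1.571),(592.3,-117.8,120,1.571),(592.3,-117.8,16,1.571))"
```

```text
pan-block c 590.4 -118.2 size 40.1 28.5 ang(first side) 88.6 px (358, 211, 18, 13)
pan-block c 642.7 -77.4 size 30.7 31.1 ang(first side) 88.6 px (342, 189, 14, 14)
at [559.5 319.5 148.5] yaw 1.574 j6 0.46 t 42.4 gap 44.6 F [-0.2 -0.   0.1]
[-0.2192, -0.1102, -0.0013, 0.0028]
[-0.4374, 0.0315, 0.0287, 0.0028]
[-0.4373, 0.0316, 0.1327, 0.0028]
```

Emit:
move_arm([
  [-0.219, -0.11, 0, 0],
  [-0.219, -0.11, 0, 0],
  [-0.219, -0.11, 0, 0],
  [-0.219, -0.11, 0, 0],
  [-0.219, -0.11, 0, 0],
  [-0.219, -0.11, 0, 0],
  [-0.438, 0.031, 0, 0],
  [-0.438, 0.031, 0, 0],
  [-0.438, 0.031, 0, 0],
  [-0.438, 0.031, 0, 0],
  [-0.438, 0.031, 0, 0],
  [-0.438, 0.031, 0, 0],
], jaw=0.05)

```text
clock: 43.6
eef_pos: [593.4, -121.5, 147.1]
eef_rot: [-3.139, -0.0, 1.571]
wrist_force: [-0.3, 0.7, 0.5]
finger_gap: 50.1
finger_force: 0.0
```

```bash
python3 go.py 591.7 -117.8 16 1.571
```

```text
at [ 593.4 -121.5  147.1] yaw 1.571 j6 -0.26 t 43.6 gap 50.1 F [-0.3  0.7  0.5]
[0.0036, -0.0014, 0.1311, -0.0002]
```

Emit:
move_arm([
  [0.002, 0, 0.05, 0],
  [0.002, 0, 0.09, 0],
  [0.002, 0, 0.12, 0],
  [0.002, 0, 0.131, 0],
  [0.002, 0, 0.131, 0],
  [0.002, 0, 0.131, 0],
  [0.002, 0, 0.131, 0],
])

```text
clock: 44.3
eef_pos: [593.1, -116.2, 20.2]
eef_rot: [3.139, 0.001, 1.574]
wrist_force: [0.3, -0.4, 0.3]
finger_gap: 50.1
finger_force: 0.0
```

Emit:
move_arm([
  [0, 0, 0, 0],
  [0, 0, 0, 0],
  [0, 0, 0, 0],
  [0, 0, 0, 0],
  [0, 0, 0, 0],
], jaw=0.01)

```text
clock: 44.8
eef_pos: [592.5, -116.3, 19.0]
eef_rot: [3.141, 0.0, 1.574]
wrist_force: [0.6, 1.0, 4.1]
finger_gap: 27.5
finger_force: 50.0
```

Emit:
move_arm([
  [0, 0, -0.02, 0],
  [0, 0, -0.06, 0],
  [0, 0, -0.1, 0],
  [0, 0, -0.132, 0],
  [0, 0, -0.132, 0],
  [0, 0, -0.132, 0],
])

```text
clock: 45.4
eef_pos: [591.9, -116.1, 149.9]
eef_rot: [-3.141, -0.0, 1.574]
wrist_force: [0.4, 0.1, -3.2]
finger_gap: 27.8
finger_force: 50.0
```

```bash
python3 go.py 450 100 150 1.571 559 378 110 1.571
```

```text
at [ 591.9 -116.1  149.9] yaw 1.574 j6 -0.26 t 45.4 gap 27.8 F [ 0.4  0.1 -3.2]
[0.2166, -0.1412, -0.0, 0.0028]
[0.4942, -0.0314, 0.0399, 0.0028]
```

Emit:
move_arm([
  [0.217, -0.141, 0, 0],
  [0.217, -0.141, 0, 0],
  [0.217, -0.141, 0, 0],
  [0.217, -0.141, 0, 0],
  [0.217, -0.141, 0, 0],
  [0.217, -0.141, 0, 0],
  [0.494, -0.031, 0, 0],
  [0.494, -0.031, 0, 0],
  [0.494, -0.031, 0, 0],
  [0.494, -0.031, 0, 0],
  [0.494, -0.031, 0.04, 0],
  [0.494, -0.031, 0.04, 0],
])

```text
clock: 46.6
eef_pos: [557.9, 374.0, 110.0]
eef_rot: [-3.14, 0.001, 1.574]
wrist_force: [0.5, -1.3, -1.6]
finger_gap: 27.3
finger_force: 50.0
```

Emit:
move_arm([
  [0, 0, 0, 0],
  [0, 0, 0, 0],
])

```text
clock: 46.8
eef_pos: [556.9, 372.2, 109.3]
eef_rot: [-3.137, 0.003, 1.575]
wrist_force: [-0.5, 0.1, -1.6]
finger_gap: 27.7
finger_force: 50.0
```

```bash
python3 go.py 559 378 13 1.571
```

```text
at [556.9 372.2 109.3] yaw 1.575 j6 0.53 t 46.8 gap 27.7 F [-0.5  0.1 -1.6]
[0.006, 0.0025, 0.0963, 0.0036]
```

Emit:
move_arm([
  [0.003, 0.002, 0.04, 0],
  [0.003, 0.002, 0.08, 0],
  [0.003, 0.002, 0.09, 0],
  [0.003, 0.002, 0.096, 0],
  [0.003, 0.002, 0.096, 0],
  [0.003, 0.002, 0.096, 0],
  [0.003, 0.002, 0.096, 0],
])

```text
clock: 47.5
eef_pos: [560.4, 376.0, 18.5]
eef_rot: [3.139, -0.001, 1.574]
wrist_force: [-0.2, -0.2, -2.3]
finger_gap: 27.6
finger_force: 50.0
```

Emit:
move_arm([
  [0, 0, 0.003, 0],
  [0, 0, 0.005, 0],
  [0, 0, 0.005, 0],
  [0, 0, 0.005, 0],
])

```text
clock: 47.9
eef_pos: [559.8, 375.8, 12.0]
eef_rot: [3.141, -0.0, 1.574]
wrist_force: [-1.0, -0.0, 3.0]
finger_gap: 27.6
finger_force: 50.0
```

Emit:
move_arm([
  [0, 0, 0, 0],
  [0, 0, 0, 0],
  [0, 0, 0, 0],
], jaw=0.045)

```text
clock: 48.2
eef_pos: [559.7, 375.6, 11.6]
eef_rot: [-3.142, 0.0, 1.574]
wrist_force: [0.3, 0.3, -0.0]
finger_gap: 44.4
finger_force: 0.0
```

Emit:
move_arm([
  [0, 0, -0.05, 0],
  [0, 0, -0.1, 0],
  [0, 0, -0.14, 0],
  [0, 0, -0.14, 0],
  [0, 0, -0.14, 0],
])

```text
clock: 48.7
eef_pos: [559.8, 375.7, 152.1]
eef_rot: [3.141, -0.001, 1.574]
wrist_force: [-0.6, -0.1, -0.8]
finger_gap: 45.1
finger_force: 0.0
```

```bash
python3 -c "
from go import *
pan(); go((450,100,150,1.571),(540,-77,150,1.571),(644,-77.5,150,1.571))"
```

```text
pan-block c 642.7 -77.4 size 30.8 31.1 ang(first side) 88.6 px (342, 189, 14, 14)
at [559.4 375.4 150.6] yaw 1.574 j6 0.53 t 48.8 gap 45.2 F [-0.6  0.1 -0.6]
[-0.2751, -0.1102, 0.0009, 0.0027]
[-0.4523, -0.0207, 0.0009, 0.0027]
[-0.4531, 0.0833, 0.0008, 0.0027]
```

Emit:
move_arm([
  [-0.275, -0.11, 0, 0],
  [-0.275, -0.11, 0, 0],
  [-0.275, -0.11, 0, 0],
  [-0.275, -0.11, 0, 0],
  [-0.275, -0.11, 0, 0],
  [-0.275, -0.11, 0, 0],
  [-0.275, -0.11, 0, 0],
  [-0.453, -0.021, 0, 0],
  [-0.453, -0.021, 0, 0],
  [-0.453, -0.021, 0, 0],
  [-0.453, -0.021, 0, 0],
  [-0.453, -0.021, 0, 0],
], jaw=0.05)

```text
clock: 49.95
eef_pos: [541.2, -81.1, 149.7]
eef_rot: [-3.139, -0.0, 1.57]
wrist_force: [1.2, 0.8, -0.0]
finger_gap: 49.9
finger_force: 0.0
```

Emit:
move_arm([
  [0, 0.05, 0, 0],
  [0, 0.1, 0, 0],
  [0, 0.104, 0, 0],
  [0, 0.104, 0, 0],
  [0, 0.104, 0, 0],
  [0, 0.104, 0, 0],
])

```text
clock: 50.55
eef_pos: [643.3, -76.8, 152.1]
eef_rot: [3.142, 0.0, 1.574]
wrist_force: [-0.5, -0.5, -0.6]
finger_gap: 49.7
finger_force: 0.0
```

```bash
python3 go.py 643.8 -77.3 17 1.571
```

```text
at [643.3 -76.8 152.1] yaw 1.574 j6 -0.18 t 50.5 gap 49.7 F [-0.5 -0.5 -0.6]
[-0.0005, 0.0005, 0.1351, 0.0029]
```

Emit:
move_arm([
  [0, 0, 0.05, 0],
  [0, 0, 0.09, 0],
  [0, 0, 0.12, 0],
  [0, 0, 0.135, 0],
  [0, 0, 0.135, 0],
  [0, 0, 0.135, 0],
  [0, 0, 0.135, 0],
])

```text
clock: 51.25
eef_pos: [645.0, -77.3, 18.9]
eef_rot: [3.139, 0.001, 1.574]
wrist_force: [0.6, -0.2, 0.5]
finger_gap: 50.2
finger_force: 0.0
```

Emit:
move_arm([
  [0, 0, 0, 0],
  [0, 0, 0, 0],
  [0, 0, 0, 0],
  [0, 0, 0, 0],
  [0, 0, 0, 0],
], jaw=0.01)

```text
clock: 51.75
eef_pos: [644.5, -77.2, 17.5]
eef_rot: [3.14, 0.0, 1.574]
wrist_force: [0.1, 0.5, 5.8]
finger_gap: 33.3
finger_force: 50.0
```

Emit:
move_arm([
  [0, 0, -0.02, 0],
  [0, 0, -0.06, 0],
  [0, 0, -0.1, 0],
  [0, 0, -0.135, 0],
  [0, 0, -0.135, 0],
  [0, 0, -0.135, 0],
])

```text
clock: 52.35
eef_pos: [643.8, -77.1, 151.4]
eef_rot: [-3.141, -0.0, 1.574]
wrist_force: [-0.3, -0.8, -1.9]
finger_gap: 32.9
finger_force: 50.0
```

```bash
python3 go.py 450 80 150 1.571 452.5 348 120 1.571
```

```text
at [643.8 -77.1 151.4] yaw 1.574 j6 -0.18 t 52.4 gap 32.9 F [-0.3 -0.8 -1.9]
[0.1577, -0.1934, 0.0014, 0.0028]
[0.4256, -0.1901, 0.0314, 0.0028]
```

Emit:
move_arm([
  [0.158, -0.193, 0, 0],
  [0.158, -0.193, 0, 0],
  [0.158, -0.193, 0, 0],
  [0.158, -0.193, 0, 0],
  [0.158, -0.193, 0, 0],
  [0.158, -0.193, 0, 0],
  [0.426, -0.19, 0, 0],
  [0.426, -0.19, 0, 0],
  [0.426, -0.19, 0, 0],
  [0.426, -0.19, 0, 0],
  [0.426, -0.19, 0, 0],
  [0.426, -0.19, 0.03, 0],
])

```text
clock: 53.55
eef_pos: [453.5, 352.5, 122.5]
eef_rot: [3.138, -0.003, 1.576]
wrist_force: [0.9, 0.6, -1.5]
finger_gap: 33.0
finger_force: 50.0
```

Emit:
move_arm([
  [0, 0, 0.01, 0],
  [0, 0, 0.01, 0],
  [0, 0, 0.01, 0],
])

```text
clock: 53.85
eef_pos: [453.2, 347.3, 111.7]
eef_rot: [-3.141, 0.001, 1.573]
wrist_force: [0.1, -0.3, -1.7]
finger_gap: 32.8
finger_force: 50.0
```

```bash
python3 go.py 452.5 348 14 1.571
```

```text
at [453.2 347.3 111.7] yaw 1.573 j6 0.59 t 53.9 gap 32.8 F [ 0.1 -0.3 -1.7]
[0.0007, -0.0006, 0.0977, 0.0017]
```

Emit:
move_arm([
  [0, 0, 0.04, 0],
  [0, 0, 0.08, 0],
  [0, 0, 0.09, 0],
  [0, 0, 0.098, 0],
  [0, 0, 0.098, 0],
  [0, 0, 0.098, 0],
  [0, 0, 0.098, 0],
])

```text
clock: 54.55
eef_pos: [453.5, 348.7, 15.2]
eef_rot: [3.14, -0.001, 1.574]
wrist_force: [-0.4, 0.8, -1.3]
finger_gap: 33.4
finger_force: 50.0
```

Emit:
move_arm([
  [0, 0, 0.003, 0],
  [0, 0, 0.004, 0],
  [0, 0, 0.004, 0],
  [0, 0, 0.004, 0],
])

```text
clock: 54.95
eef_pos: [453.0, 348.5, 10.5]
eef_rot: [3.141, -0.0, 1.574]
wrist_force: [-2.4, -0.4, 7.0]
finger_gap: 33.2
finger_force: 50.0
```

Emit:
move_arm([
  [0, 0, 0, 0],
  [0, 0, 0, 0],
  [0, 0, 0, 0],
], jaw=0.05)

```text
clock: 55.25
eef_pos: [452.8, 348.4, 9.7]
eef_rot: [3.141, -0.0, 1.574]
wrist_force: [0.4, 0.4, -0.0]
finger_gap: 49.7
finger_force: 0.0
```

Emit:
move_arm([
  [0, 0, -0.05, 0],
  [0, 0, -0.1, 0],
  [0, 0, -0.15, 0],
  [-0.05, 0, -0.2, 0],
  [-0.1, 0, -0.2, 0],
  [-0.15, 0, -0.2, 0],
  [-0.2, 0.03, -0.2, 0],
  [-0.25, 0.03, -0.2, 0],
  [-0.3, 0.03, -0.2, 0],
  [-0.35, 0.03, -0.2, 0],
  [-0.35, 0.03, -0.2, 0],
  [-0.35, 0.03, -0.2, 0],
])

```text
clock: 56.45
eef_pos: [483.8, -3.8, 209.7]
eef_rot: [3.142, 0.0, 1.57]
wrist_force: [-0.5, 0.4, 0.0]
finger_gap: 50.0
finger_force: 0.0
```

```bash
python3 -c "
from go import *
c=cam('top'); P=cloud(c); z=P[...,2]; m=(z>20)&(z<36)&(c['z_map']>0)&box(133,212,210,306); rect(c,m,28,'tray-block')
m=(z>165)&(z<200)&box(235,170,285,225); print('btn z',np.median(P[m],0) if m.sum() else None)
cv2.imwrite('pics/t11.png',cv2.resize(c['frame'][120:320,110:410],None,fx=2.6,fy=2.6)); go()"
```

```text
tray-block c 452.4 346.6 size 32.8 30.6 ang(first side) 0.0 px (163, 274, 14, 15)
tray-block c 556.8 371.8 size 28.8 38.0 ang(first side) 0.3 px (151, 231, 17, 13)
tray-block c 557.6 318.5 size 28.6 40.3 ang(first side) 0.0 px (173, 230, 18, 13)
btn z [621.97341681 118.71262504 184.38149481]
at [483.8  -2.3 209.7] yaw 1.571 j6 -0.08 t 56.5 gap 49.7 F [ 0.5  0.4 -0.5]
```

View pics/t11.png

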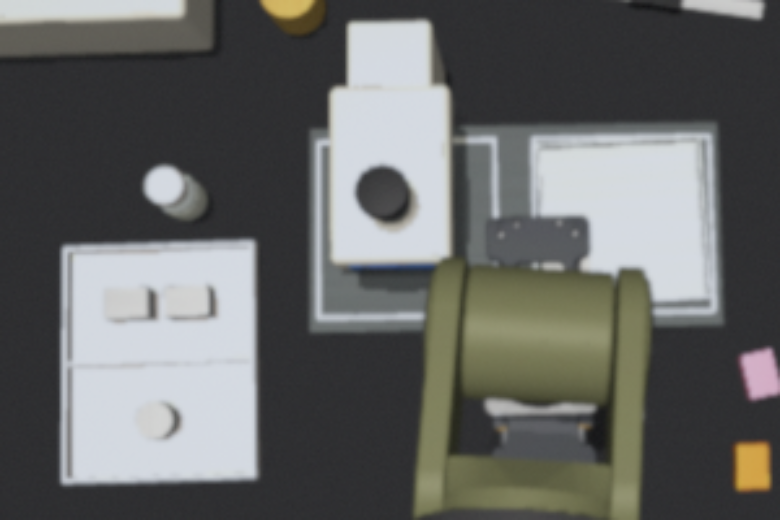

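The tray has both bars in the far bay (129,302) and (188,300) and the puck in the near bay (157,420). The empty pan is on its mark, the plunger is up, and the arm is touching nothing.

```bash
python3 -c "
from cell import manip; print(manip.sign_off())"
```

```text
the job is handed in; nothing more can be done
None
```

The job is done and handed in (no verdict came back): the plunger was held at its stop for about 2.4 s, both bars are in the far bay, the one puck present is in the near bay, the empty pan is back on its mark, and the plunger is up.

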